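# Load probes from the bottom tray into the calibration block to their immersion mark

### The job

Take the two upper trays off the stack and set them aside, then slide every probe lying in the bottom tray tip first into a well of its own in the calibration block, just until the black ring on its shaft is level with the block's front face (not up to the head), and leave it there. Then put both upper trays squarely back on the bottom tray, in either order, one on the other, without knocking the bottles or the timer beside the work about.

Things in the scene. Friction and masses are not known exactly. Their poses are not given: they have to be found in the camera images.
- probe_tray: bottom tray of the stack, white, fixed, 160 (x) x 190 (y) x 40 mm, walls 5 mm, floor 4 mm, no rib; three lanes along x at y = -46, 0 and 46 mm hold the probes; a comb 18 mm high at x = 39 to 51 mm keeps the shafts in lane. Origin: centre of the underside. The table right of it is bare to y = -450 mm
- upper_tray_a: loose upper tray, white, 160 (x) x 190 (y) x 40 mm, under 0.5 kg, flat underside resting on the rim below. Handle: a rib 12 mm thick, 110 mm long, along x through the middle, its top 2 mm below the rim, 54 mm free on each side; fixed grey strips with plugs beyond. Origin: centre of underside, z up. Starts as the middle one, its underside 40 mm above the table
- upper_tray_b: loose upper tray, white, 160 (x) x 190 (y) x 40 mm, under 0.5 kg, flat underside resting on the rim below. Handle: a rib 12 mm thick, 110 mm long, along x through the middle, its top 2 mm below the rim, 54 mm free on each side; fixed grey strips with plugs beyond. Origin: centre of underside, z up. Starts as the top one, its underside 80 mm above the table
- block: aluminium calibration block, fixed, 100 mm deep (x), 176 mm wide (y), 94 mm high, with three horizontal round wells side by side in its front face, which looks to its -x (towards the robot). Origin: centre of its underside; front face at x = -50 mm; probes slide in along +x
- well_0 (a point): centre of the mouth of the left (+y) well, in the block's front face, 52 mm above the table; well 19 mm in diameter with a 3 mm chamfer, 95 mm deep, wells 56 mm apart. Axes as the block's
- well_1 (a point): centre of the mouth of the middle well, in the block's front face, 52 mm above the table; well 19 mm in diameter with a 3 mm chamfer, 95 mm deep, wells 56 mm apart. Axes as the block's
- well_2 (a point): centre of the mouth of the right (-y) well, in the block's front face, 52 mm above the table; well 19 mm in diameter with a 3 mm chamfer, 95 mm deep, wells 56 mm apart. Axes as the block's
- probe_0: temperature probe, 0.07 kg: steel shaft 16 mm in diameter, 85 mm long (x 0 to 85, tip tapered 5 mm), black square head 20 x 20 mm (x 0 to -45), gripped across its sides; black ring 4 mm wide (depth mark), middle at x = 15. Origin on the axis at the head-shaft joint; x to the tip. On a flat table it tips 1.4 deg tip down. Starts level in a tray lane, tip to tray +x, axis 14 mm up. May be absent
- probe_0_ring (a point): point on the axis of that probe at the middle of its depth ring; axes as the probe's
- probe_1: temperature probe, 0.07 kg: steel shaft 16 mm in diameter, 85 mm long (x 0 to 85, tip tapered 5 mm), black square head 20 x 20 mm (x 0 to -45), gripped across its sides; black ring 4 mm wide (depth mark), middle at x = 15. Origin on the axis at the head-shaft joint; x to the tip. On a flat table it tips 1.4 deg tip down. Starts level in a tray lane, tip to tray +x, axis 14 mm up. May be absent
- probe_1_ring (a point): point on the axis of that probe at the middle of its depth ring; axes as the probe's
- probe_2: temperature probe, 0.07 kg: steel shaft 16 mm in diameter, 85 mm long (x 0 to 85, tip tapered 5 mm), black square head 20 x 20 mm (x 0 to -45), gripped across its sides; black ring 4 mm wide (depth mark), middle at x = 15. Origin on the axis at the head-shaft joint; x to the tip. On a flat table it tips 1.4 deg tip down. Starts level in a tray lane, tip to tray +x, axis 14 mm up. May be absent
- probe_2_ring (a point): point on the axis of that probe at the middle of its depth ring; axes as the probe's
- bottle_buffer: bystander: clear bottle with a blue cap, 70 x 67 x 129 mm, origin at the centre of its underside
- bottle_stain: bystander: amber bottle with an orange cap, 56 x 54 x 113 mm, origin at the centre of its underside
- bench_timer: bystander: white bench timer, 48 x 70 x 56 mm, origin at the centre of its underside

How it is judged:
By the outcome, as a careful person would: the job done as asked, in the order asked, and still so for the second after the job is handed in, with the robot touching nothing.
Of probe_0, probe_1, probe_2 only 2 to 3 are there at a start; the rules pass over those that are not, and their reading is None.
At some moment in a run one of upper_tray_a, upper_tray_b may be knocked a few centimetres aside while the robot is not near it.
Once in a run the grip may slacken for a moment while it holds something.
It also fails if it takes over 208 s, if anything falls off the work surface, if the arm or the gripper's body presses on something with over 40 N, if the wrist force passes 120 N, or if a joint passes its speed limit or range.

### The arm

A 7-joint arm with a two-finger parallel gripper is mounted at the origin on a cart in front of the work surface, level with it; the furniture and walls round the work are solid. World frame = base frame: x ahead of the robot, y to its left, z up, the work surface at z = 0. Lengths are in m, angles in rad, forces in N, time in s.
With the tool pointing down it reaches from about 0.4 to 0.85 m from the base axis. Payload 4.5 kg.
Tool frame: the origin (TCP) lies between the finger pads; the fingertips stand 11 mm ahead of it and the grasp point (between the pads) lies 8 mm behind it (r.tip_reach is the distance from the TCP to the fingertips, in m); x points along the fingers, y is the direction in which the jaws open and shut, and the axes are right-handed (so a half turn about x gives the same grasp; the last joint's range is limited). The gripper opens to 88 mm and grips with 3 to 60 N. Pads are 18 mm wide; open, the fingers measure 123 mm over their backs; the gripper's body (75 mm by 187 mm) begins 45 mm behind the grasp point.
Start: joints at [-1.254, 0.689, -0.195, 1.565, 0.157, 0.902, -0.215], TCP at [0.174, 0.6, 0.25] pointing down, gripper open.
Joint ranges: [-3.01, 3.01], [-0.46, 2.08], [-1.47, 1.51], [0.13, 2.56], [-1, 4.14], [0.04, 2.09], [-2.66, 2.66]. Speed limits (rad/s): [2.57, 2.57, 3.14, 3.14, 3.14, 3.14, 3.14].

### API

Orientations are given as a unit quaternion [x, y, z, w].
In Python, from plant import r gives the robot as it stands.
- The arm moves only by the tool drive_tool, never from a script. Its argument "deltas" is a list of rows, each a list of 3 entries, a list of its own where there are three numbers: the turn, a rotation vector about the tool's x, y, z in degrees, then the shift along the tool's x, y, z in cm, then the finger opening in cm, from 0 to 8.81. A call has 1 to 12 rows; each row shifts and turns the commanded pose from where the row before left it, along the tool's axes as they then stand; what a row does not reach is not made up. A row lasts 1/12 s, in which the tool goes at most 41.7 mm and 7.16 degrees, less where a joint would pass 70% of its speed; a pose out of reach is approached as far as the arm can. A call is refused whole if a number of a shift passes 4.17 or a number of a turn 7.16, either way. A call with a gripper value outside its range is refused whole. The fingers move at their own pace and stop on an object; "force" is the grip in N (left out, the last holds). Time passes only in rows, so rows that do not move let the fingers close. It gives the time, the measured TCP pose, the force and the opening at its end, in the units of the state.
- r.get_state(): the state, without advancing time (a new reading comes with each control period).
- r.snapshot(name): name is "scene" or "top"; returns a dict with "color" (400x640x3 uint8, red, green, blue), "fov_y" (degrees; the focal length in pixels is half the picture's height over the tangent of half this angle, whatever the lens; pixels are square), "cx", "cy" (the principal point, pixels), "extrinsics" (4x4, takes a point from world to camera coordinates). Camera axes: x right, y up, looking along -z (the intrinsics and any distortion apply to the point x, -y, -z); pixel columns grow to the right and rows downward; lengths in m; the calibration is good to about 2 mm. A picture is of the moment at which its call begins. There is no depth.
- r.finish_job(): hands the job in, once; it reports no verdict.
The state is a dict: "clock": time; "q": joint angles; "qd": joint speeds; "joint_torque": joint torques, N m; "tool_pos": TCP position; "eef_rot": TCP orientation; "contact_force": force on the tool from outside, world axes, zero at the start; "moment": the same for the moment, N m; "opening": opening from 0.0 (shut) to 1.0 (fully open).
Only numpy, scipy, OpenCV 4.12 (cv2) and the standard library are available. Lean on these libraries where they do the work, as an engineer would, in place of code of your own. Each camera call takes 0.05 s, during which the arm holds its last target. There are 200 camera calls.

## Working session

There is one attempt and no reset: what is moved stays moved. The work goes in short steps, Python scripts to look and compute and a tool call to move; the robot and the scene stay as the last step left them, time stands still between calls to the robot, and variables do not carry over. Pictures are saved under pics/ and viewed, about 12 in all and at most 16, crops included, and the job is handed in when it is done.

Besides the shell and the picture viewer there is one more tool, called by a JSON object that holds its "api" and its "payload". drive_tool: Moves the arm, as the interface text tells. Its arguments: {"type":"object","properties":{"deltas":{"type":"array","items":{"type":"array"}},"force":{"type":"number"}},"required":["deltas"]}

```bash
mkdir -p pics; ls; python3 - <<'E'
from plant import r
import cv2,numpy as np
s=r.get_state();print({k:np.round(v,3) for k,v in s.items()})
for n in("scene","top"):
    d=r.snapshot(n);cv2.imwrite(f"pics/{n}0.png",d["color"][:,:,::-1]);print(n,d["fov_y"],d["cx"],d["cy"],np.round(d["extrinsics"],4).tolist(),[k for k in d])
E
```

```text
pics
{'clock': np.float64(0.0), 'q': array([-1.254,  0.69 , -0.195,  1.566,  0.157,  0.902, -0.215]), 'qd': array([-0.   ,  0.003, -0.003,  0.001, -0.   ,  0.   , -0.   ]), 'joint_torque': array([-0.0000e+00, -5.2756e+01, -1.2670e+00, -1.5343e+01, -5.3000e-02,
        7.0000e-03,  0.0000e+00]), 'tool_pos': array([0.174, 0.6  , 0.249]), 'eef_rot': array([ 0.099,  0.7  , -0.1  ,  0.7  ]), 'contact_force': array([ 0.163, -0.179,  0.559]), 'moment': array([ 0.017, -0.031,  0.001]), 'opening': np.float64(1.006)}
scene 54.89676140965716 319.52953628198634 200.34891293726872 [[0.715, -0.6988, 0.0221, -0.4419], [0.4201, 0.4546, 0.7854, -0.3269], [-0.5589, -0.5523, 0.6186, -0.6641], [0.0, 0.0, 0.0, 1.0]] ['color', 'fov_y', 'cx', 'cy', 'extrinsics']
top 42.04846202935577 320.4999390500038 196.85011462154534 [[-0.0176, -0.9998, 0.01, -0.0206], [0.9857, -0.0157, 0.1679, -0.6187], [-0.1677, 0.0128, 0.9858, -1.1493], [0.0, 0.0, 0.0, 1.0]] ['color', 'fov_y', 'cx', 'cy', 'extrinsics']
```

View pics/scene0.png

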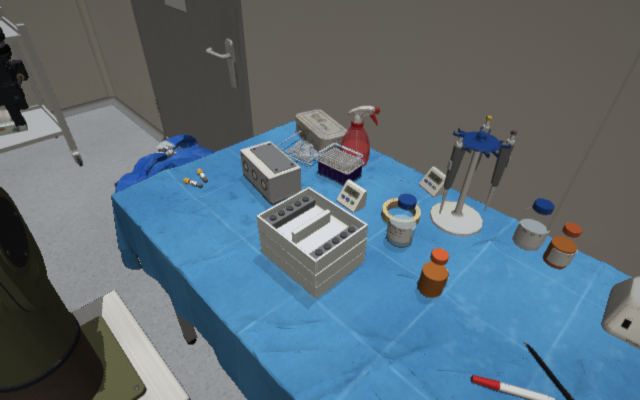

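View pics/top0.png

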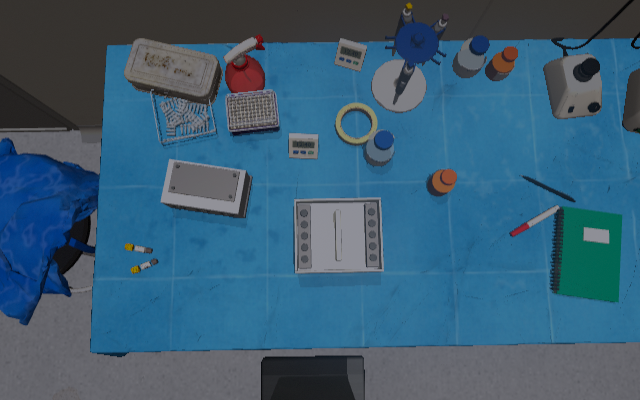

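The scene picture shows the stack around (312,240) and the block around (270,172), with a timer and two bottles behind them. In the top view the stack is at (338,235), the block at (206,188) and turned slightly, the timer at (304,146), and the bottles at (380,148) and (443,181).

```bash
cat > h.py <<'E'
from plant import r
import cv2,numpy as np
from scipy.spatial.transform import Rotation as R
def snap(n): return r.snapshot(n)
def f_(d): return d["color"].shape[0]/2/np.tan(np.radians(d["fov_y"]/2))
def cast(d,u,v,z):
    """pixel(s) -> world point on plane z"""
    u,v=np.atleast_1d(u).astype(float),np.atleast_1d(v).astype(float)
    f=f_(d);E=d["extrinsics"];c=-E[:3,:3].T@E[:3,3]
    D=np.stack([(u-d["cx"])/f,-(v-d["cy"])/f,-np.ones_like(u)],1)@E[:3,:3]
    return c+D*((z-c[2])/D[:,2])[:,None]
def proj(d,P):
    P=np.atleast_2d(P);E=d["extrinsics"];C=P@E[:3,:3].T+E[:3,3]
    f=f_(d);return np.stack([d["cx"]-f*C[:,0]/C[:,2],d["cy"]+f*C[:,1]/C[:,2]],1)
def crop(d,name,x0,y0,x1,y1,k,pts=()):
    im=cv2.resize(d["color"][y0:y1,x0:x1,::-1],None,fx=k,fy=k,interpolation=cv2.INTER_CUBIC)
    for p in pts: cv2.circle(im,(int((p[0]-x0+.5)*k),int((p[1]-y0+.5)*k)),3,(0,0,255),-1)
    cv2.imwrite(f"pics/{name}.png",im)
def st():
    s=r.get_state();return np.array(s["tool_pos"]),R.from_quat(s["eef_rot"]),s
E
python3 - <<'E'
from h import *
d=snap("top")
hsv=cv2.cvtColor(d["color"],cv2.COLOR_RGB2HSV)
m=((hsv[...,1]<70)&(hsv[...,2]>60)).astype(np.uint8)
for nm,(x0,y0,x1,y1),z in(("tray",(270,180,410,290),.12),("block",(150,150,262,225),.094)):
    s=np.zeros_like(m);s[y0:y1,x0:x1]=m[y0:y1,x0:x1]
    c=max(cv2.findContours(s,0,2)[0],key=cv2.contourArea)
    q=cv2.approxPolyDP(c,3,True)[:,0];print(nm,q.tolist());print(np.round(cast(d,q[:,0],q[:,1],z),4).tolist())
    # ground truth-free: hull rect in world at z
    w=cast(d,c[:,0,0],c[:,0,1],z)[:,:2].astype(np.float32)*1000
    print(cv2.minAreaRect(w))
crop(d,"c1",150,150,400,285,3)
E
```

```text
tray [[294, 199], [295, 272], [383, 270], [380, 198]]
[[0.603, 0.0276, 0.12], [0.4458, 0.0269, 0.12], [0.4467, -0.1604, 0.12], [0.6022, -0.1597, 0.12]]
((523.8667602539062, -66.36399841308594), (160.5567169189453, 189.1573486328125), 0.14357168972492218)
block [[169, 159], [161, 202], [238, 213], [245, 170]]
[[0.703, 0.3088, 0.094], [0.6053, 0.3235, 0.094], [0.5779, 0.1528, 0.094], [0.6751, 0.138, 0.094]]
((638.6668701171875, 231.2342071533203), (175.65724182128906, 102.85708618164062), 80.40823364257812)
```

View pics/c1.png

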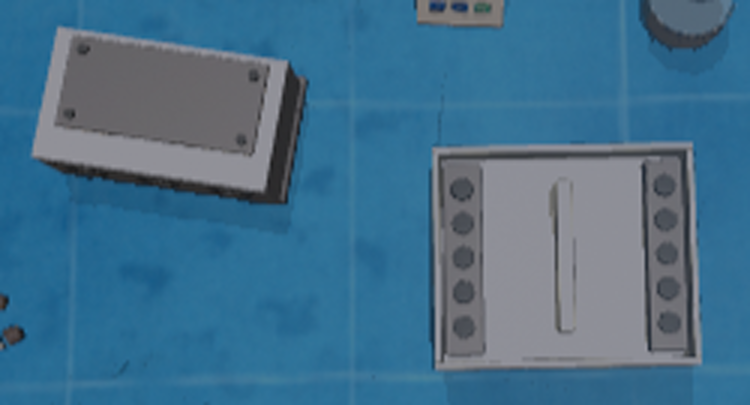

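```bash
cat >> h.py <<'E'
def plan(target,yaw=0.):
    """turn (deg, tool axes) to tool-down with z axis at yaw, then shift in cm along the turned tool axes"""
    p,q,s=st();c,n=np.cos(np.radians(yaw)),np.sin(np.radians(yaw))
    T=R.from_matrix(np.array([[0,-n,c],[0,c,n],[-1,0,0]]))
    print("t",round(float(s["clock"]),2),"tcp",p.round(4),"open mm",round(s["opening"]*88.1,1),"F",np.round(s["contact_force"],1))
    print("turn",np.degrees((q.inv()*T).as_rotvec()).round(2),"shift cm",(T.inv().apply(np.array(target)-p)*100).round(2))
E
python3 - <<'E'
from h import *
plan([.524,-.066,.25])
d=snap("scene");crop(d,"s1",225,130,385,290,5)
E
```

```text
t 0.15 tcp [0.1743 0.5997 0.2491] open mm 87.9 F [-0.1  0.   0. ]
turn [-1.62e+01 -1.00e-02  8.00e-02] shift cm [ -0.09 -66.57  34.97]
```

View pics/s1.png

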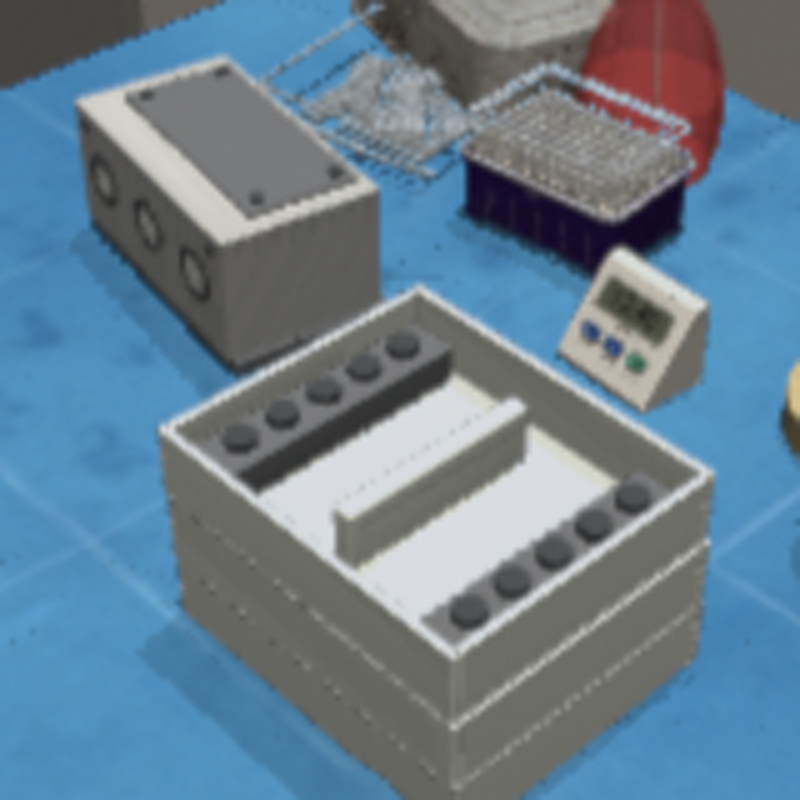

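The scene crop shows the well mouths at about (246,166), (255,175) and (264,185) in full-picture pixels. The stack is square, with its rib along x. Next I move above the stack.

{"api": "drive_tool", "payload": {"deltas": [[[-5.4, 0, 0], [0, 0, 0], 5], [[-5.4, 0, 0], [0, 0, 0], 5], [[-5.4, 0, 0], [0, 0, 0], 5], [[0, 0, 0], [0, -3.3, 1.75], 5], [[0, 0, 0], [0, -3.3, 1.75], 5], [[0, 0, 0], [0, -3.3, 1.75], 5], [[0, 0, 0], [0, -3.3, 1.75], 5], [[0, 0, 0], [0, -3.3, 1.75], 5], [[0, 0, 0], [0, -3.3, 1.75], 5], [[0, 0, 0], [0, -3.3, 1.75], 5], [[0, 0, 0], [0, -3.3, 1.75], 5], [[0, 0, 0], [0, -3.3, 1.75], 5]]}}

```text
clock: 1.2
tool_pos: [0.3324, 0.3015, 0.2498]
eef_rot: [-0.0, 0.707, 0.0, 0.707]
contact_force: [0.8, 0.2, -0.2]
opening: 0.565
```

{"api": "drive_tool", "payload": {"deltas": [[[0, 0, 0], [0, -3.3, 1.75], 5], [[0, 0, 0], [0, -3.3, 1.75], 5], [[0, 0, 0], [0, -3.3, 1.75], 5], [[0, 0, 0], [0, -3.3, 1.75], 5], [[0, 0, 0], [0, -3.3, 1.75], 5], [[0, 0, 0], [0, -3.3, 1.75], 5], [[0, 0, 0], [0, -3.3, 1.75], 5], [[0, 0, 0], [0, -3.3, 1.75], 5], [[0, 0, 0], [0, -3.3, 1.75], 5], [[0, 0, 0], [0, -3.3, 1.75], 5], [[0, 0, 0], [0, -3.3, 1.75], 5], [[0, 0, 0], [0, 0, 0], 5]]}}

```text
clock: 2.2
tool_pos: [0.527, -0.0688, 0.2492]
eef_rot: [0.003, 0.706, -0.006, 0.708]
contact_force: [0.7, -0.5, -0.6]
opening: 0.568
```

```bash
python3 - <<'E'
from h import *
print(r.get_state()["q"].round(2) if hasattr(r.get_state()["q"],"round") else r.get_state()["q"])
plan([.524,-.066,.099])
d=snap("scene")
w=cast(d,[245.6,254.6,264.2],[166.4,175.2,185],.052);print(w.round(4))
E
```

```text
[ 0.26  0.58 -0.36  1.85  0.29  0.76  1.31]
t 2.2 tcp [ 0.527  -0.0688  0.2492] open mm 50.0 F [ 0.7 -0.5 -0.6]
turn [-0.69  0.14  0.27] shift cm [15.02  0.28 -0.3 ]
[[0.6002 0.2938 0.052 ]
 [0.5922 0.2394 0.052 ]
 [0.583  0.1835 0.052 ]]
```

{"api": "drive_tool", "payload": {"deltas": [[[0, 0, 0], [0, 0, 0], 5], [[0, 0, 0], [3, 0, 0], 5], [[0, 0, 0], [3, 0, 0], 5], [[0, 0, 0], [3, 0, 0], 5], [[0, 0, 0], [0, 0, 0], 5], [[0, 0, 0], [0, 0, 0], 5]]}}

```text
clock: 2.75
tool_pos: [0.5231, -0.0579, 0.1592]
eef_rot: [-0.001, 0.708, 0.001, 0.706]
contact_force: [0.8, 0.4, 0.4]
opening: 0.567
```

```bash
python3 - <<'E'
from h import *
plan([.524,-.066,.099])
E
```

```text
t 2.75 tcp [ 0.5231 -0.0579  0.1592] open mm 50.0 F [0.8 0.4 0.4]
turn [ 0.17 -0.2  -0.05] shift cm [ 6.02 -0.81  0.09]
```

{"api": "drive_tool", "payload": {"deltas": [[[0, 0, 0], [0, -0.8, 0.1], 5], [[0, 0, 0], [2, 0, 0], 5], [[0, 0, 0], [2, 0, 0], 5], [[0, 0, 0], [2, 0, 0], 5], [[0, 0, 0], [0, 0, 0], 5], [[0, 0, 0], [0, 0, 0], 0.8], [[0, 0, 0], [0, 0, 0], 0.8], [[0, 0, 0], [0, 0, 0], 0.8], [[0, 0, 0], [0, 0, 0], 0.8], [[0, 0, 0], [0, 0, 0], 0.8], [[0, 0, 0], [0, 0, 0], 0.8]], "force": 45}}

```text
clock: 3.67
tool_pos: [0.5259, -0.067, 0.1004]
eef_rot: [0.0, 0.707, 0.001, 0.708]
contact_force: [0.4, 3.7, 2.5]
opening: 0.138
```

{"api": "drive_tool", "payload": {"deltas": [[[0, 0, 0], [-0.5, 0, 0], 0.8], [[0, 0, 0], [-1, 0, 0], 0.8], [[0, 0, 0], [-2, 0, 0], 0.8], [[0, 0, 0], [-1.5, 0, 0], 0.8], [[0, 0, 0], [0, 0, 0], 0.8], [[0, 0, 0], [0, 0, 0], 0.8]]}}

```text
clock: 4.17
tool_pos: [0.5256, -0.0682, 0.1504]
eef_rot: [0.0, 0.707, -0.0, 0.708]
contact_force: [0.4, 0.1, -3.8]
opening: 0.132
```

```bash
python3 - <<'E'
from h import *
plan([.524,-.31,.149])
d=snap("scene");crop(d,"s2",200,100,400,300,3)
E
```

```text
t 4.17 tcp [ 0.5256 -0.0682  0.1504] open mm 11.6 F [ 0.4  0.1 -3.8]
turn [-0.04  0.08  0.01] shift cm [  0.14 -24.18  -0.16]
```

View pics/s2.png

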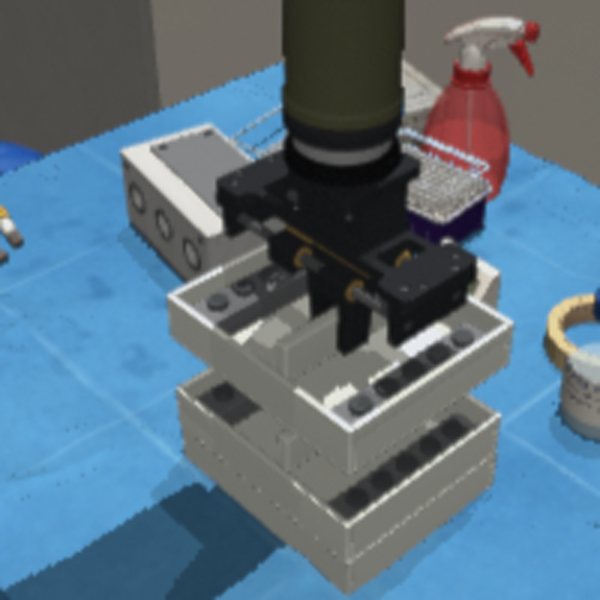

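The tray is held level and has been lifted clear. Next I carry it to the right.

{"api": "drive_tool", "payload": {"deltas": [[[0, 0, 0], [0, -1.5, 0], 0.8], [[0, 0, 0], [0, -3, 0], 0.8], [[0, 0, 0], [0, -3, 0], 0.8], [[0, 0, 0], [0, -3, 0], 0.8], [[0, 0, 0], [0, -3, 0], 0.8], [[0, 0, 0], [0, -3, 0], 0.8], [[0, 0, 0], [0, -3, 0], 0.8], [[0, 0, 0], [0, -3, 0], 0.8], [[0, 0, 0], [0, -1.5, 0], 0.8], [[0, 0, 0], [0, 0, 0], 0.8], [[0, 0, 0], [0, 0, 0], 0.8]]}}

```text
clock: 5.13
tool_pos: [0.5239, -0.3086, 0.148]
eef_rot: [0.001, 0.708, -0.001, 0.706]
contact_force: [1.2, 1.5, -4.7]
opening: 0.13
```

{"api": "drive_tool", "payload": {"deltas": [[[0, 0, 0], [3, 0, 0], 0.8], [[0, 0, 0], [3, 0, 0], 0.8], [[0, 0, 0], [3, 0, 0], 0.8], [[0, 0, 0], [2, 0, 0], 0.8], [[0, 0, 0], [1, 0, 0], 0.8], [[0, 0, 0], [0.5, 0, 0], 0.8], [[0, 0, 0], [0, 0, 0], 0.8], [[0, 0, 0], [0, 0, 0], 0.8]]}}

```text
clock: 5.8
tool_pos: [0.5262, -0.3074, 0.0255]
eef_rot: [-0.0, 0.707, 0.0, 0.708]
contact_force: [-0.3, 0.1, -4.0]
opening: 0.134
```

```bash
python3 - <<'E'
from h import *
plan([.524,-.31,.0204])
E
```

```text
t 5.8 tcp [ 0.5262 -0.3074  0.0255] open mm 11.8 F [-0.3  0.1 -4. ]
turn [0.04 0.08 0.01] shift cm [ 0.51 -0.26 -0.22]
```

{"api": "drive_tool", "payload": {"deltas": [[[0, 0, 0], [0.3, 0, 0], 0.8], [[0, 0, 0], [0.2, 0, 0], 0.8], [[0, 0, 0], [0, 0, 0], 0.8], [[0, 0, 0], [0, 0, 0], 4], [[0, 0, 0], [0, 0, 0], 4], [[0, 0, 0], [0, 0, 0], 4], [[0, 0, 0], [0, 0, 0], 4]]}}

```text
clock: 6.38
tool_pos: [0.5256, -0.3079, 0.0201]
eef_rot: [-0.0, 0.707, -0.0, 0.707]
contact_force: [-0.1, -0.6, 0.3]
opening: 0.412
```

{"api": "drive_tool", "payload": {"deltas": [[[0, 0, 0], [-2, 0, 0], 4], [[0, 0, 0], [-3.5, 0, 0], 4], [[0, 0, 0], [-3.5, 0, 0], 4], [[0, 0, 0], [-3, 0, 0], 4], [[0, 0, 0], [-3, 0, 0], 4], [[0, 0, 0], [-3, 0, 0], 4], [[0, 0, 0], [0, 0, 0], 4], [[0, 0, 0], [0, 0, 0], 4]]}}

```text
clock: 7.05
tool_pos: [0.5263, -0.3082, 0.2015]
eef_rot: [-0.001, 0.706, -0.001, 0.708]
contact_force: [-0.9, -0.6, -0.9]
opening: 0.457
```

```bash
cat >> h.py <<'E'
def trayfit(d,z,box):
    """outer rectangle of a white rim at height z in box x0,y0,x1,y1"""
    hsv=cv2.cvtColor(d["color"],cv2.COLOR_RGB2HSV);x0,y0,x1,y1=box
    m=np.zeros(hsv.shape[:2],np.uint8);m[y0:y1,x0:x1]=((hsv[...,1]<70)&(hsv[...,2]>60))[y0:y1,x0:x1]
    c=max(cv2.findContours(m,0,1)[0],key=cv2.contourArea)[:,0]
    b=cv2.minAreaRect((cast(d,c[:,0],c[:,1],z)[:,:2]*1000).astype(np.float32));print("rect",b)
E
python3 - <<'E'
from h import *
plan([.524,-.068,.059])
d=snap("top");crop(d,"t3",260,150,520,300,3)
E
```

```text
t 7.05 tcp [ 0.5263 -0.3082  0.2015] open mm 40.2 F [-0.9 -0.6 -0.9]
turn [-0.02  0.2   0.1 ] shift cm [14.25 24.02 -0.23]
```

View pics/t3.png

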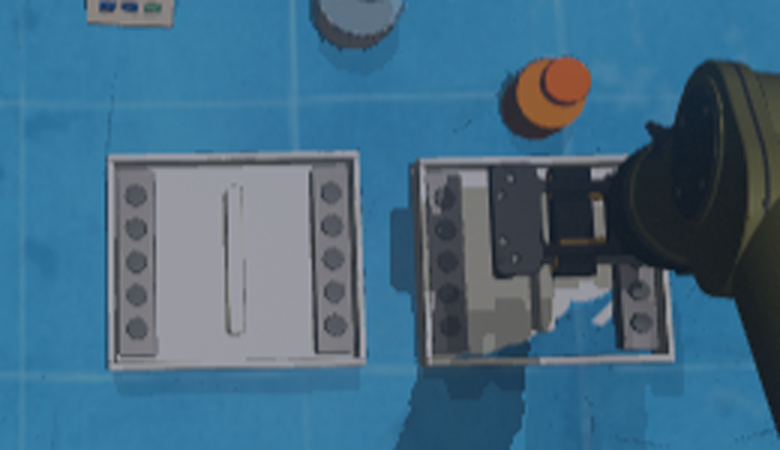

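The top view shows tray A still square on the bottom tray (left edge near pixel column 296) and tray B set down square to the right. Next is tray A.

{"api": "drive_tool", "payload": {"deltas": [[[0, 0, 0], [0, 1.5, 0], 4], [[0, 0, 0], [0, 3, 0], 4], [[0, 0, 0], [0, 3, 0], 4], [[0, 0, 0], [0, 3, 0], 4], [[0, 0, 0], [0, 3, 0], 4], [[0, 0, 0], [0, 3, 0], 4], [[0, 0, 0], [0, 3, 0], 4], [[0, 0, 0], [0, 3, 0], 4], [[0, 0, 0], [0, 1.5, 0], 4], [[0, 0, 0], [3, 0, 0], 4], [[0, 0, 0], [0, 0, 0], 4], [[0, 0, 0], [0, 0, 0], 4]]}}

```text
clock: 8.1
tool_pos: [0.5232, -0.0681, 0.1677]
eef_rot: [-0.0, 0.709, -0.0, 0.705]
contact_force: [0.2, -0.1, 0.3]
opening: 0.456
```

```bash
python3 - <<'E'
from h import *
plan([.525,-.068,.059])
d=snap("scene");crop(d,"s3",220,150,380,310,5)
# corners of mid tray expected
for n in("scene",):
    print(proj(d,[[.445,.027,.08],[.445,-.163,.08],[.605,-.163,.08],[.605,.027,.08]]).round(1))
E
```

```text
t 8.1 tcp [ 0.5232 -0.0681  0.1677] open mm 40.2 F [ 0.2 -0.1  0.3]
turn [ 0.01 -0.36  0.02] shift cm [1.087e+01 1.000e-02 1.800e-01]
[[257.8 228.8]
 [315.5 275.7]
 [367.  237.9]
 [309.  199.4]]
```

Down, grip and lift.

{"api": "drive_tool", "payload": {"deltas": [[[0, 0, 0], [3, 0, 0], 4], [[0, 0, 0], [3, 0, 0.1], 4], [[0, 0, 0], [3, 0, 0], 4], [[0, 0, 0], [1.8, 0, 0], 4], [[0, 0, 0], [0, 0, 0], 4], [[0, 0, 0], [0, 0, 0], 0.8], [[0, 0, 0], [0, 0, 0], 0.8], [[0, 0, 0], [0, 0, 0], 0.8], [[0, 0, 0], [0, 0, 0], 0.8], [[0, 0, 0], [0, 0, 0], 0.8], [[0, 0, 0], [0, 0, 0], 0.8]]}}

```text
clock: 9.07
tool_pos: [0.5273, -0.0678, 0.063]
eef_rot: [0.0, 0.706, -0.0, 0.708]
contact_force: [-0.1, 0.2, 7.0]
opening: 0.135
```

{"api": "drive_tool", "payload": {"deltas": [[[0, 0, 0], [-0.5, 0, 0], 0.8], [[0, 0, 0], [-1, 0, 0], 0.8], [[0, 0, 0], [-2, 0, 0], 0.8], [[0, 0, 0], [-3, 0, 0], 0.8], [[0, 0, 0], [-2.5, 0, 0], 0.8], [[0, 0, 0], [0, 0, 0], 0.8], [[0, 0, 0], [0, 0, 0], 0.8]]}}

```text
clock: 9.65
tool_pos: [0.5269, -0.0681, 0.1531]
eef_rot: [0.0, 0.706, -0.0, 0.708]
contact_force: [-0.6, 0.0, -3.8]
opening: 0.134
```

```bash
python3 - <<'E'
from h import *
plan([.5255,-.308,.149])
d=snap("top");crop(d,"t4",260,150,520,300,3)
E
```

```text
t 9.65 tcp [ 0.5269 -0.0681  0.1531] open mm 11.8 F [-0.6  0.  -3.8]
turn [-0.03  0.16  0.01] shift cm [  0.41 -23.99  -0.14]
```

View pics/t4.png

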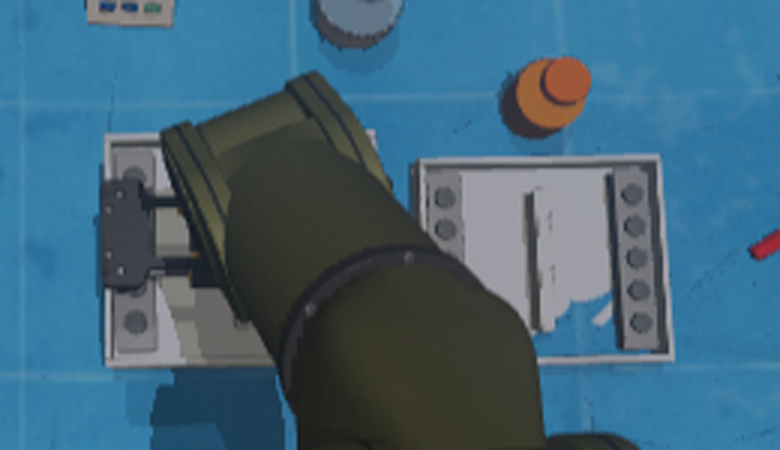

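Tray A is held, and tray B's corners are near crop pixels (417,159) to (674,360). I'll put A on B.

{"api": "drive_tool", "payload": {"deltas": [[[0, 0, 0], [0, -1.5, 0], 0.8], [[0, 0, 0], [0, -3, 0], 0.8], [[0, 0, 0], [0, -3, 0], 0.8], [[0, 0, 0], [0, -3, 0], 0.8], [[0, 0, 0], [0, -3, 0], 0.8], [[0, 0, 0], [0, -3, 0], 0.8], [[0, 0, 0], [0, -3, 0], 0.8], [[0, 0, 0], [0, -3, 0], 0.8], [[0, 0, 0], [0, -1.5, 0], 0.8], [[0, 0, 0], [0, 0, 0], 0.8], [[0, 0, 0], [0, 0, 0], 0.8]]}}

```text
clock: 10.62
tool_pos: [0.5247, -0.3083, 0.1496]
eef_rot: [0.001, 0.708, -0.0, 0.706]
contact_force: [0.3, 0.1, -3.4]
opening: 0.127
```

{"api": "drive_tool", "payload": {"deltas": [[[0, 0, 0], [3, 0, 0], 0.8], [[0, 0, 0], [3, 0, 0], 0.8], [[0, 0, 0], [1.5, 0, 0], 0.8], [[0, 0, 0], [0, 0, 0], 0.8], [[0, 0, 0], [0, 0, 0], 0.8]]}}

```text
clock: 11.03
tool_pos: [0.5259, -0.3055, 0.0756]
eef_rot: [-0.0, 0.708, 0.002, 0.706]
contact_force: [0.5, 0.3, -2.1]
opening: 0.133
```

```bash
python3 - <<'E'
from h import *
plan([.527,-.308,.0632])
d=snap("top")
c=np.array([[417,159],[661,155],[674,360],[425,364]])/3+[260,150]-.5
w=cast(d,c[:,0],c[:,1],.04);print(w.round(4),w.mean(0))
E
```

```text
t 11.03 tcp [ 0.5259 -0.3055  0.0756] open mm 11.7 F [ 0.5  0.3 -2.1]
turn [ 0.14 -0.15 -0.14] shift cm [ 1.24 -0.25  0.11]
[[ 0.6042 -0.2128  0.04  ]
 [ 0.6043 -0.4034  0.04  ]
 [ 0.446  -0.4023  0.04  ]
 [ 0.4463 -0.2122  0.04  ]] [ 0.52516687 -0.30767447  0.04      ]
```

{"api": "drive_tool", "payload": {"deltas": [[[0, 0, 0], [0.8, 0, 0], 0.8], [[0, 0, 0], [0, 0, 0], 0.8], [[0, 0, 0], [0, 0, 0], 0.8], [[0, 0, 0], [0, 0, 0], 0.8]]}}

```text
clock: 11.42
tool_pos: [0.5266, -0.3079, 0.0692]
eef_rot: [-0.0, 0.707, -0.0, 0.707]
contact_force: [0.3, -0.2, -3.2]
opening: 0.131
```

```bash
python3 - <<'E'
from h import *
plan([.527,-.308,.0632])
E
```

```text
t 11.42 tcp [ 0.5266 -0.3079  0.0692] open mm 11.6 F [ 0.3 -0.2 -3.2]
turn [-0.01  0.04  0.02] shift cm [ 0.6  -0.01  0.04]
```

Lower, release, rise, and swing left out of the view so I can look at the probes.

{"api": "drive_tool", "payload": {"deltas": [[[0, 0, 0], [0.4, 0, 0], 0.8], [[0, 0, 0], [0.2, 0, 0], 0.8], [[0, 0, 0], [0, 0, 0], 0.8], [[0, 0, 0], [0, 0, 0], 0.8], [[0, 0, 0], [0, 0, 0], 4], [[0, 0, 0], [0, 0, 0], 4], [[0, 0, 0], [0, 0, 0], 4], [[0, 0, 0], [0, 0, 0], 4], [[0, 0, 0], [-2, 0, 0], 4], [[0, 0, 0], [-4, 0, 0], 4], [[0, 0, 0], [-4, 0, 0], 4], [[0, 0, 0], [-4, 0, 0], 4]]}}

```text
clock: 12.42
tool_pos: [0.5259, -0.3075, 0.2039]
eef_rot: [0.0, 0.707, 0.0, 0.707]
contact_force: [0.4, -0.0, -0.1]
opening: 0.454
```

```bash
python3 - <<'E'
from h import *
plan([.45,-.068,.2])
d=snap("top");crop(d,"t5",160,150,500,300,2.3)
c,R_=0,0
E
```

```text
t 12.42 tcp [ 0.5259 -0.3075  0.2039] open mm 40.0 F [ 0.4 -0.  -0.1]
turn [ 0.02 -0.06 -0.05] shift cm [ 0.39 23.95 -7.59]
```

View pics/t5.png

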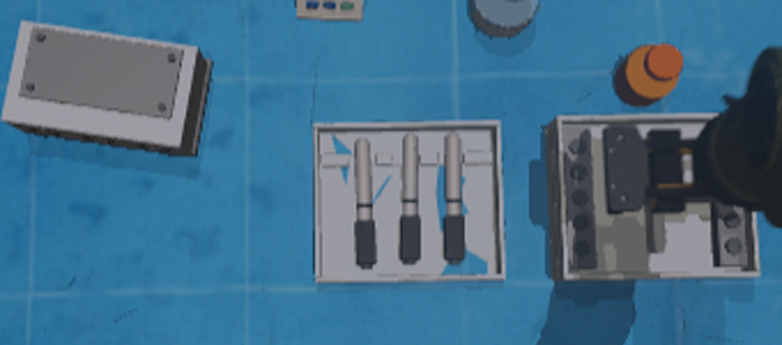

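All three probes are there, heads towards the robot, at about (366,205), (410,198) and (454,197) in the crop. I'll measure the heads and the bottom tray.

```bash
python3 - <<'E'
from h import *
d=snap("top")
trayfit(d,.04,(280,190,395,285))
g=cv2.cvtColor(d["color"],cv2.COLOR_RGB2GRAY)
m=np.zeros_like(g);m[205:270,305:370]=(g[205:270,305:370]<75)
for c in cv2.findContours(m,0,1)[0]:
    if cv2.contourArea(c)>3:
        w=cast(d,c[:,0,0],c[:,0,1],.024)[:,:2]*1000
        print(cv2.contourArea(c),cv2.boundingRect(c),"x",w[:,0].min().round(1),w[:,0].max().round(1),"y",w[:,1].min().round(1),w[:,1].max().round(1),cv2.minAreaRect(w.astype(np.float32))[2])
E
```

```text
rect ((526.5428466796875, -68.02876281738281), (189.0230712890625, 160.35833740234375), 89.96880340576172)
140.0 (314, 246, 10, 21) x 460.9 507.3 y -34.4 -14.0 2.3355863094329834
158.5 (352, 243, 10, 22) x 464.1 512.6 y -123.7 -102.4 88.40816497802734
151.5 (334, 243, 9, 22) x 464.8 513.3 y -79.3 -59.9 88.74114990234375
```

{"api": "drive_tool", "payload": {"deltas": [[[0, 0, 0], [0, 1.7, -0.3], 3], [[0, 0, 0], [0, 3.3, -0.5], 3], [[0, 0, 0], [0, 3.3, -0.5], 3], [[0, 0, 0], [0, 3.3, -0.5], 3], [[0, 0, 0], [0, 3.3, -0.5], 3], [[0, 0, 0], [0, 3.3, -0.5], 3], [[0, 0, 0], [0, 3.3, -0.5], 3], [[0, 0, 0], [0, 3.3, -0.5], 3], [[0, 0, 0], [0, 3.3, -0.5], 3], [[0, 0, 0], [3, 0.3, 0], 3], [[0, 0, 0], [0, 0, 0], 3], [[0, 0, 0], [0, 0, 0], 3]]}}

```text
clock: 13.52
tool_pos: [0.4821, -0.0242, 0.1718]
eef_rot: [-0.001, 0.708, -0.0, 0.706]
contact_force: [1.0, -0.4, -0.1]
opening: 0.342
```

```bash
python3 - <<'E'
from h import *
plan([.486,-.0235,.018])
d=snap("scene")
im=d["color"];x0,y0=265,195
for n in(0,):
    cv2.imwrite("pics/s6.png",cv2.resize(im[190:280,255:375,::-1],None,fx=6,fy=6,interpolation=2))
P=[[.507,y,.024] for y in(-.0235,-.069,-.114)]
print(proj(d,P).round(1))
E
```

```text
t 13.52 tcp [ 0.4821 -0.0242  0.1718] open mm 30.1 F [ 1.  -0.4 -0.1]
turn [ 0.05 -0.22  0.06] shift cm [15.38  0.07  0.39]
[[293.4 244.6]
 [306.3 254.8]
 [319.9 265.4]]
```

View pics/s6.png

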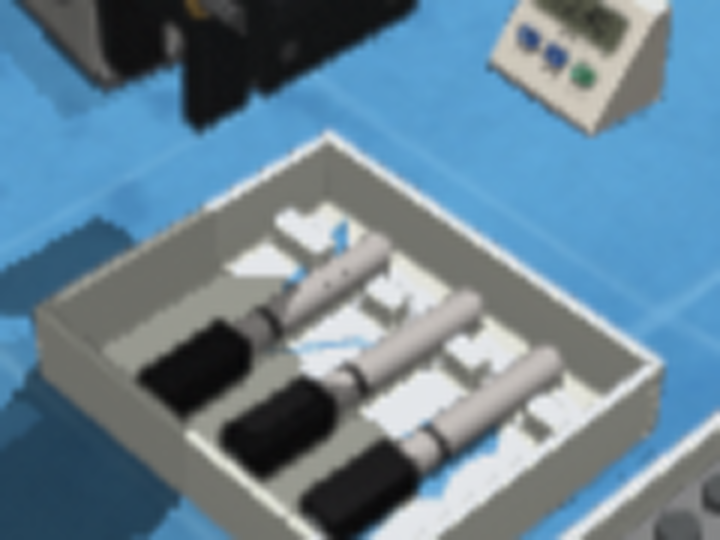

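The scene crop shows three probes with rings at crop pixels of about (266,318), (355,377) and (440,436).

```bash
python3 - <<'E'
from h import *
d=snap("scene")
a=np.array([[266,318],[355,377],[440,436]])/6+[255,190]-.5
print(cast(d,a[:,0],a[:,1],.0195).round(4))
im=cv2.imread("pics/t5.png",0)
for y in(366,410,454):
    col=im[130:270,y-3:y+4].mean(1);v=np.arange(130,270)
    print(y,[(int(a),int(b)) for a,b in zip(v[50:100:2],col[50:100:2])])
dt=snap("top")
for u,v in((366,206),(410,202),(454,203)): print(cast(dt,160+u/2.3-.5,150+v/2.3-.5,.022).round(4))
E
```

```text
[[ 0.5244 -0.0235  0.0195]
 [ 0.5279 -0.0718  0.0195]
 [ 0.5302 -0.1166  0.0195]]
366 [(180, 134), (182, 135), (184, 135), (186, 136), (188, 136), (190, 137), (192, 137), (194, 137), (196, 138), (198, 138), (200, 143), (202, 124), (204, 75), (206, 66), (208, 128), (210, 141), (212, 140), (214, 141), (216, 144), (218, 129), (220, 93), (222, 61), (224, 56), (226, 56), (228, 56)]
410 [(180, 145), (182, 145), (184, 145), (186, 145), (188, 145), (190, 145), (192, 145), (194, 145), (196, 147), (198, 119), (200, 64), (202, 89), (204, 141), (206, 148), (208, 146), (210, 146), (212, 148), (214, 125), (216, 85), (218, 60), (220, 57), (222, 58), (224, 58), (226, 59), (228, 58)]
454 [(180, 144), (182, 144), (184, 144), (186, 144), (188, 144), (190, 144), (192, 144), (194, 144), (196, 146), (198, 112), (200, 67), (202, 94), (204, 141), (206, 145), (208, 144), (210, 145), (212, 147), (214, 114), (216, 69), (218, 53), (220, 59), (222, 58), (224, 58), (226, 58), (228, 59)]
[[ 0.5235 -0.0252  0.022 ]]
[[ 0.5268 -0.07    0.022 ]]
[[ 0.5251 -0.1148  0.022 ]]
```

{"api": "drive_tool", "payload": {"deltas": [[[0, 0, 0], [3, 0, 0.3], 3], [[0, 0, 0], [3, 0, 0], 3], [[0, 0, 0], [3, 0, 0], 3], [[0, 0, 0], [2, 0, 0], 3], [[0, 0, 0], [1, 0, 0], 3], [[0, 0, 0], [0, 0, 0], 3], [[0, 0, 0], [0, 0, 0], 3], [[0, 0, 0], [0, 0, 0], 3]]}}

```text
clock: 14.33
tool_pos: [0.4872, -0.0245, 0.0537]
eef_rot: [0.001, 0.706, -0.001, 0.708]
contact_force: [0.1, 0.2, -0.5]
opening: 0.342
```

```bash
python3 - <<'E'
from h import *
plan([.484,-.0235,.018])
E
```

```text
t 14.33 tcp [ 0.4872 -0.0245  0.0537] open mm 30.1 F [ 0.1  0.2 -0.5]
turn [-0.08  0.11 -0.  ] shift cm [ 3.57  0.1  -0.32]
```

{"api": "drive_tool", "payload": {"deltas": [[[0, 0, 0], [2, 0, 0], 3], [[0, 0, 0], [1.5, 0, 0], 3], [[0, 0, 0], [0, 0, 0], 3], [[0, 0, 0], [0, 0, 0], 3], [[0, 0, 0], [0, 0, 0], 3]]}}

```text
clock: 14.75
tool_pos: [0.487, -0.024, 0.0188]
eef_rot: [0.0, 0.707, -0.0, 0.708]
contact_force: [0.8, 0.4, 0.1]
opening: 0.334
```

{"api": "drive_tool", "payload": {"deltas": [[[0, 0, 0], [0, 0, 0], 1.7], [[0, 0, 0], [0, 0, 0], 1.7], [[0, 0, 0], [0, 0, 0], 1.7], [[0, 0, 0], [0, 0, 0], 1.7], [[0, 0, 0], [0, 0, 0], 1.7], [[0, 0, 0], [0, 0, 0], 1.7]], "force": 35}}

```text
clock: 15.25
tool_pos: [0.487, -0.0239, 0.0187]
eef_rot: [0.0, 0.706, -0.0, 0.708]
contact_force: [0.1, -1.1, 6.7]
opening: 0.223
```

```bash
python3 - <<'E'
from h import *
plan([.487,-.0235,.018])
E
```

```text
t 15.25 tcp [ 0.487  -0.0239  0.0187] open mm 19.6 F [ 0.1 -1.1  6.7]
turn [-0.03  0.1  -0.  ] shift cm [0.07 0.04 0.  ]
```

{"api": "drive_tool", "payload": {"deltas": [[[0, 0, 0], [-0.5, 0, 0], 1.7], [[0, 0, 0], [-1.5, 0, 0], 1.7], [[0, 0, 0], [-3, 0, 0], 1.7], [[0, 0, 0], [-3, 0, 0], 1.7], [[0, 0, 0], [-1, 0, 0], 1.7], [[0, 0, 0], [0, 0, 0], 1.7], [[0, 0, 0], [0, 0, 0], 1.7]]}}

```text
clock: 15.83
tool_pos: [0.4865, -0.0241, 0.1082]
eef_rot: [0.0, 0.707, -0.0, 0.708]
contact_force: [-0.1, -0.6, -0.0]
opening: 0.221
```

```bash
cat >> h.py <<'E'
YAW=-9.0
EX=np.array([np.cos(np.radians(YAW)),np.sin(np.radians(YAW)),0]);EY=np.array([-EX[1],EX[0],0])
W1=np.array([.592,.2388,.0])
def well(i,ahead,z): return W1+EY*.056*(1-i)+EX*ahead+[0,0,z]
E
python3 - <<'E'
from h import *
plan(well(0,-.127,.09),YAW); print(well(0,-.127,.09))
d=snap("scene");crop(d,"s7",230,140,390,260,5)
E
```

```text
t 15.83 tcp [ 0.4865 -0.0241  0.1082] open mm 19.5 F [-0.1 -0.6 -0. ]
turn [ 8.97  0.07 -0.01] shift cm [ 1.82 33.21 -6.4 ]
[0.47532391 0.31397772 0.09      ]
```

View pics/s7.png

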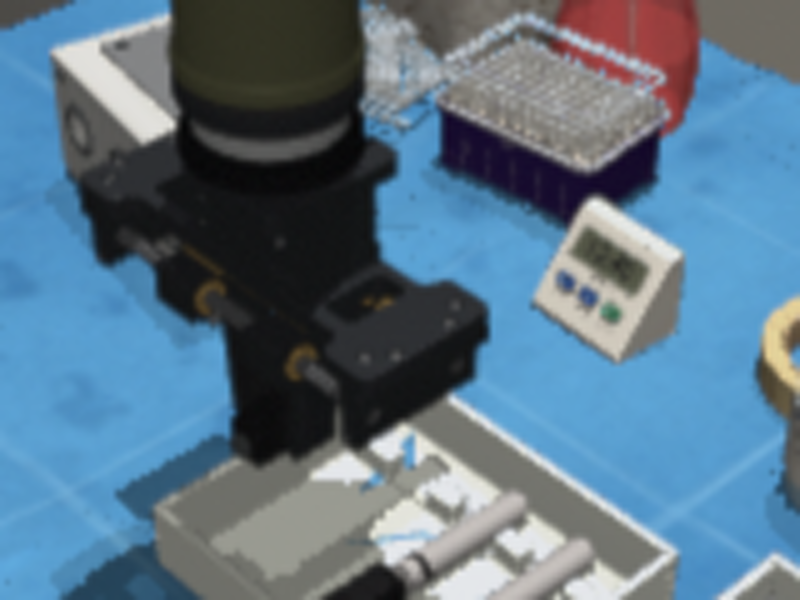

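The probe's shaft is no longer in the left lane, and the head sits in the fingers. Now over to well 0, backing off first.

{"api": "drive_tool", "payload": {"deltas": [[[4.5, 0, 0], [0, 0, 0], 1.7], [[4.5, 0, 0], [0, 0, 0], 1.7], [[0, 0, 0], [0, 0, -3.2], 1.7], [[0, 0, 0], [0, 0, -3.2], 1.7], [[0, 0, 0], [0, 3.3, 0], 1.7], [[0, 0, 0], [0, 3.3, 0], 1.7], [[0, 0, 0], [0, 3.3, 0], 1.7], [[0, 0, 0], [0, 3.3, 0], 1.7], [[0, 0, 0], [0, 3.3, 0], 1.7], [[0, 0, 0], [0, 3.3, 0], 1.7], [[0, 0, 0], [0, 3.3, 0], 1.7], [[0, 0, 0], [0, 3.3, 0], 1.7]]}}

```text
clock: 16.88
tool_pos: [0.4635, 0.2482, 0.1062]
eef_rot: [0.054, 0.706, -0.056, 0.704]
contact_force: [2.1, 0.4, -0.8]
opening: 0.223
```

{"api": "drive_tool", "payload": {"deltas": [[[0, 0, 0], [0, 3.3, 0], 1.7], [[0, 0, 0], [0, 3.3, 0], 1.7], [[0, 0, 0], [2.5, 0, 0], 1.7], [[0, 0, 0], [0, 0, 0], 1.7], [[0, 0, 0], [0, 0, 0], 1.7], [[0, 0, 0], [0, 0, 0], 1.7]]}}

```text
clock: 17.38
tool_pos: [0.4743, 0.3106, 0.082]
eef_rot: [0.055, 0.705, -0.057, 0.704]
contact_force: [0.1, -0.8, -0.9]
opening: 0.226
```

```bash
python3 - <<'E'
from h import *
plan(well(0,-.127,.0565),YAW)
d=snap("scene");crop(d,"s8",200,130,330,230,6)
E
```

```text
t 17.38 tcp [0.4743 0.3106 0.082 ] open mm 19.9 F [ 0.1 -0.8 -0.9]
turn [-0.05 -0.06  0.16] shift cm [2.55 0.35 0.04]
```

View pics/s8.png

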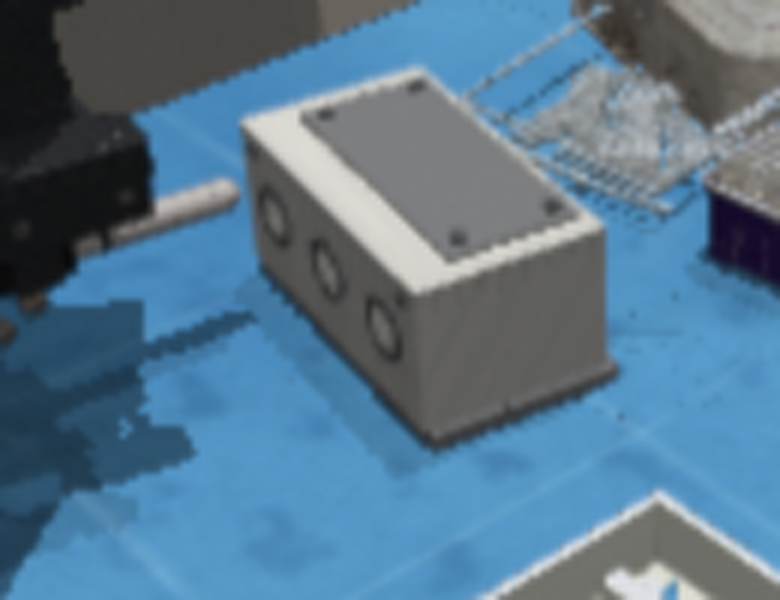

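The shaft tip is at crop pixel (238,190), its ring at (105,240), and the wells at (275,215), (327,268) and (384,328). Lowering to well height.

{"api": "drive_tool", "payload": {"deltas": [[[0, 0, 0], [1.5, 0.3, 0], 1.7], [[0, 0, 0], [1, 0, 0], 1.7], [[0, 0, 0], [0, 0, 0], 1.7], [[0, 0, 0], [0, 0, 0], 1.7], [[0, 0, 0], [0, 0, 0], 1.7]]}}

```text
clock: 17.85
tool_pos: [0.4755, 0.3147, 0.0581]
eef_rot: [0.056, 0.705, -0.056, 0.705]
contact_force: [-0.0, -0.2, -1.4]
opening: 0.222
```

```bash
cat >> h.py <<'E'
def shaft(d,box,thr=140):
    """bright-shaft mask in box -> centre line fit (PCA) and end points in px"""
    x0,y0,x1,y1=box;im=d["color"].astype(int)
    m=np.zeros(im.shape[:2],np.uint8);m[y0:y1,x0:x1]=((im[...,0]>im[...,2]-12)&(im.max(2)>thr))[y0:y1,x0:x1]
    n,l,s,c=cv2.connectedComponentsWithStats(m);k=1+s[1:,4].argmax()
    P=np.argwhere(l==k)[:,::-1].astype(np.float32)
    v=cv2.fitLine(P,cv2.DIST_L2,0,.01,.01).ravel();t=(P-v[2:])@v[:2]
    return s[k],v[2:],v[:2],v[2:]+v[:2]*t.min(),v[2:]+v[:2]*t.max()
E
python3 - <<'E'
from h import *
plan(well(0,-.127,.0565),YAW)
p,q,_=st()
d=snap("scene");t=snap("top")
a=np.array([[275,215],[327,268],[384,328]])/6+[200,130]-.5
print(a.round(1),cast(d,a[:,0],a[:,1],.052).round(4).tolist(),[well(i,0,.052).round(4) for i in range(3)])
g=p+[0,0,-.0045]
for D,n in((d,"scene"),(t,"top")): print(n,"pred ring,tip,well0",proj(D,[g+.037*EX,g+.107*EX,well(0,0,.052)]).round(1).tolist())
a=cv2.resize(d["color"][150:190,205:265,::-1],None,fx=7,fy=7,interpolation=2)
b=cv2.resize(t["color"][180:265,145:225,::-1],None,fx=7,fy=7,interpolation=2)[:560]
h=np.zeros((595,a.shape[1]+b.shape[1],3),np.uint8);h[:a.shape[0],:a.shape[1]]=a;h[:b.shape[0],a.shape[1]:]=b
cv2.imwrite("pics/p9.png",cv2.resize(h,None,fx=.8,fy=.8))
E
```

```text
t 17.85 tcp [0.4755 0.3147 0.0581] open mm 19.6 F [-0.  -0.2 -1.4]
turn [-0.03  0.02 -0.  ] shift cm [ 0.16 -0.08 -0.  ]
[[245.3 165.3]
 [254.  174.2]
 [263.5 184.2]] [[0.603, 0.299, 0.052], [0.5941, 0.2448, 0.052], [0.584, 0.1879, 0.052]] [array([0.6008, 0.2941, 0.052 ]), array([0.592 , 0.2388, 0.052 ]), array([0.5832, 0.1835, 0.052 ])]
scene pred ring,tip,well0 [[216.7, 175.3], [239.3, 167.8], [245.7, 166.3]]
top pred ring,tip,well0 [[171.3, 245.4], [177.0, 215.0], [179.1, 206.6]]
```

View pics/p9.png

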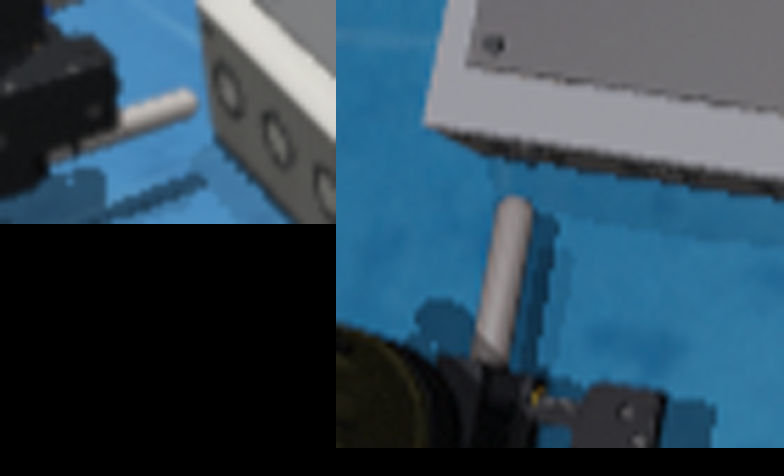

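The tip is level with well 0, and its shaft points at the mouth. Both tip and mouth show the same sub-pixel bias (about half a pixel), so they agree relative to each other. Next I enter slowly.

{"api": "drive_tool", "payload": {"deltas": [[[0, 0, 0], [0.15, -0.05, 0], 1.7], [[0, 0, 0], [0, 0, 0.8], 1.7], [[0, 0, 0], [0, 0, 0.8], 1.7], [[0, 0, 0], [0, 0, 0.5], 1.7], [[0, 0, 0], [0, 0, 0.5], 1.7], [[0, 0, 0], [0, 0, 0.5], 1.7], [[0, 0, 0], [0, 0, 0.5], 1.7], [[0, 0, 0], [0, 0, 0], 1.7], [[0, 0, 0], [0, 0, 0], 1.7], [[0, 0, 0], [0, 0, 0], 1.7]]}}

```text
clock: 18.78
tool_pos: [0.5105, 0.309, 0.0562]
eef_rot: [0.055, 0.705, -0.055, 0.705]
contact_force: [0.2, 0.2, -0.1]
opening: 0.222
```

```bash
python3 - <<'E'
from h import *
plan(well(0,-.037,.0565),YAW);print(np.round(st()[2]["moment"],2))
E
```

```text
t 18.78 tcp [0.5105 0.309  0.0562] open mm 19.5 F [ 0.2  0.2 -0.1]
turn [ 0.   -0.02 -0.  ] shift cm [-0.03 -0.06  5.45]
[ 0.07 -0.01  0.03]
```

{"api": "drive_tool", "payload": {"deltas": [[[0, 0, 0], [0, 0, 0.5], 1.7], [[0, 0, 0], [0, 0, 0.8], 1.7], [[0, 0, 0], [0, 0, 0.8], 1.7], [[0, 0, 0], [0, 0, 0.8], 1.7], [[0, 0, 0], [0, 0, 0.8], 1.7], [[0, 0, 0], [0, 0, 0.5], 1.7], [[0, 0, 0], [0, 0, 0], 1.7], [[0, 0, 0], [0, 0, 0], 1.7], [[0, 0, 0], [0, 0, 0], 1.7]]}}

```text
clock: 19.53
tool_pos: [0.5524, 0.3026, 0.0563]
eef_rot: [0.056, 0.705, -0.055, 0.705]
contact_force: [1.3, 0.5, 0.5]
opening: 0.224
```

```bash
python3 - <<'E'
from h import *
plan(well(0,-.037,.0565),YAW);print(np.round(st()[2]["moment"],2))
d=snap("scene");crop(d,"s10",200,140,280,200,10)
print(proj(d,[well(0,0,.052)]))
E
```

```text
t 19.53 tcp [0.5524 0.3026 0.0563] open mm 19.8 F [1.3 0.5 0.5]
turn [ 0.01  0.02 -0.03] shift cm [-0.02 -0.08  1.21]
[ 0.22 -0.17  0.09]
[[245.68142184 166.28530088]]
```

View pics/s10.png

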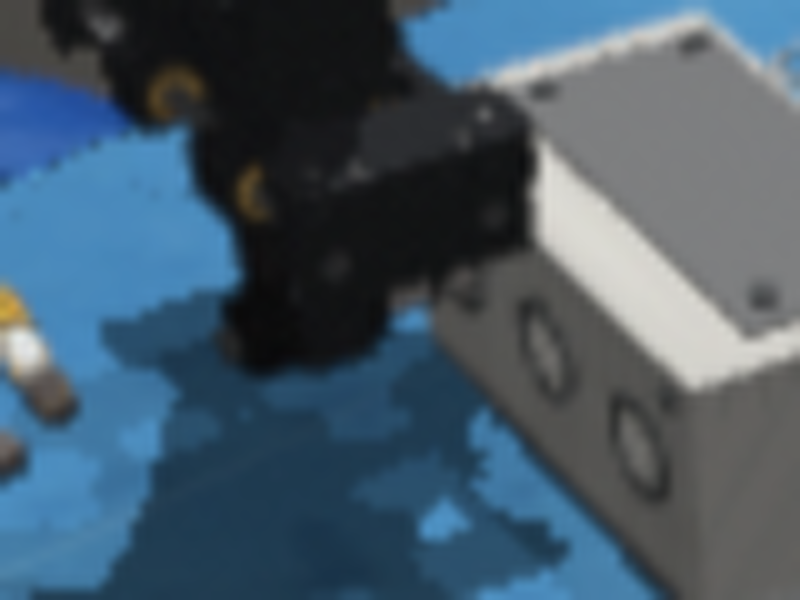

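The shaft is in well 0, with the gripper hiding the ring. I'll push to the planned depth and let go.

{"api": "drive_tool", "payload": {"deltas": [[[0, 0, 0], [0, 0, 0.4], 1.7], [[0, 0, 0], [0, 0, 0.4], 1.7], [[0, 0, 0], [0, 0, 0.3], 1.7], [[0, 0, 0], [0, 0, 0], 1.7], [[0, 0, 0], [0, 0, 0], 1.7], [[0, 0, 0], [0, 0, 0], 3.2], [[0, 0, 0], [0, 0, 0], 3.2], [[0, 0, 0], [0, 0, 0], 3.2], [[0, 0, 0], [0, 0, 0], 3.2]]}}

```text
clock: 20.33
tool_pos: [0.563, 0.3001, 0.0561]
eef_rot: [0.055, 0.705, -0.056, 0.705]
contact_force: [-0.2, -0.8, -0.1]
opening: 0.366
```

```bash
python3 - <<'E'
from h import *
plan(well(0,-.037,.0565),YAW)
E
```

```text
t 20.33 tcp [0.563  0.3001 0.0561] open mm 32.3 F [-0.2 -0.8 -0.1]
turn [-0.02 -0.01  0.06] shift cm [-0.04  0.    0.13]
```

{"api": "drive_tool", "payload": {"deltas": [[[0, 0, 0], [-1.5, 0, 0], 3.2], [[0, 0, 0], [-3, 0, 0], 3.2], [[0, 0, 0], [-4, 0, 0], 3.2], [[0, 0, 0], [0, -3, -3], 3], [[0, 0, 0], [0, -3, -2.5], 3], [[0, 0, 0], [0, -3.5, 0], 3], [[0, 0, 0], [0, -3.5, 0], 3], [[0, 0, 0], [0, -3.5, 0], 3], [[0, 0, 0], [0, -3.5, 0], 3], [[0, 0, 0], [0, -3.5, 0], 3], [[0, 0, 0], [0, -3.5, 0], 3], [[0, 0, 0], [0, -3.5, 0], 3]]}}

```text
clock: 21.33
tool_pos: [0.4611, 0.0068, 0.1414]
eef_rot: [0.055, 0.705, -0.056, 0.705]
contact_force: [1.0, -0.4, 0.5]
opening: 0.341
```

{"api": "drive_tool", "payload": {"deltas": [[[-4.5, 0, 0], [0, 0, 0], 3], [[-4.5, 0, 0], [0, 0, 0], 3], [[0, 0, 0], [0, 0, 0], 3], [[0, 0, 0], [0, 0, 0], 3]]}}

```text
clock: 21.67
tool_pos: [0.4617, 0.0085, 0.1413]
eef_rot: [0.001, 0.707, -0.001, 0.707]
contact_force: [0.2, 0.0, -0.1]
opening: 0.341
```

```bash
python3 - <<'E'
from h import *
plan([.4905,-.0695,.018])
d=snap("scene");t=snap("top")
print("scene pred: headback,joint,ring(top), well",proj(d,[well(0,-.06,.06),well(0,-.015,.06),well(0,0,.058)]).round(1).tolist())
print("top pred: headback,joint",proj(t,[well(0,-.06,.061),well(0,-.015,.061),well(0,-.0,.094)]).round(1).tolist())
a=cv2.resize(d["color"][150:195,210:265,::-1],None,fx=7,fy=7,interpolation=2)
b=cv2.resize(t["color"][190:250,150:200,::-1],None,fx=7,fy=7,interpolation=2)
h=np.zeros((420,a.shape[1]+b.shape[1],3),np.uint8);h[:a.shape[0],:a.shape[1]]=a;h[:b.shape[0],a.shape[1]:]=b
cv2.imwrite("pics/p11.png",h)
E
```

```text
t 21.67 tcp [0.4617 0.0085 0.1413] open mm 30.1 F [ 0.2  0.  -0.1]
turn [-0.13  0.01 -0.02] shift cm [12.33 -7.8   2.88]
scene pred: headback,joint,ring(top), well [[226.4, 170.3], [240.7, 165.5], [245.5, 164.6]]
top pred: headback,joint [[173.2, 232.0], [176.9, 212.5], [174.2, 203.8]]
```

View pics/p11.png

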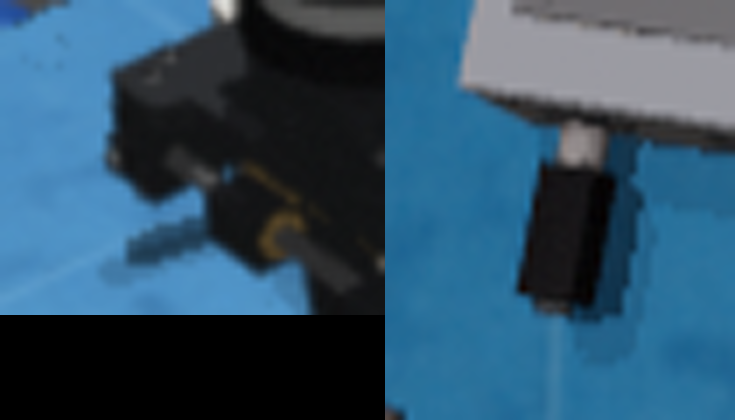

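The top view shows the head from row 213 to row 232, about 12.5 mm of bright shaft in front of it, and the ring right at the face. That puts probe 0 at depth to within about 1 mm. Next, probe 1.

{"api": "drive_tool", "payload": {"deltas": [[[0, 0, 0], [0, -2.6, 0.9], 3], [[0, 0, 0], [0, -2.6, 1], 3], [[0, 0, 0], [0, -2.6, 1], 3], [[0, 0, 0], [3, 0, 0], 3], [[0, 0, 0], [3, 0, 0], 3], [[0, 0, 0], [2, 0, 0], 3], [[0, 0, 0], [0, 0, 0], 3], [[0, 0, 0], [0, 0, 0], 3], [[0, 0, 0], [0, 0, 0], 3]]}}

```text
clock: 22.52
tool_pos: [0.4912, -0.069, 0.062]
eef_rot: [-0.0, 0.707, 0.0, 0.707]
contact_force: [0.1, 0.6, 0.1]
opening: 0.342
```

```bash
python3 - <<'E'
from h import *
plan([.4905,-.0695,.0185])
E
```

```text
t 22.52 tcp [ 0.4912 -0.069   0.062 ] open mm 30.2 F [0.1 0.6 0.1]
turn [ 0.02  0.05 -0.  ] shift cm [ 4.35 -0.05 -0.07]
```

{"api": "drive_tool", "payload": {"deltas": [[[0, 0, 0], [2, -0.05, -0.05], 3], [[0, 0, 0], [1.5, 0, 0], 3], [[0, 0, 0], [0.85, 0, 0], 3], [[0, 0, 0], [0, 0, 0], 3], [[0, 0, 0], [0, 0, 0], 3], [[0, 0, 0], [0, 0, 0], 1.7], [[0, 0, 0], [0, 0, 0], 1.7], [[0, 0, 0], [0, 0, 0], 1.7], [[0, 0, 0], [0, 0, 0], 1.7], [[0, 0, 0], [0, 0, 0], 1.7], [[0, 0, 0], [0, 0, 0], 1.7]]}}

```text
clock: 23.43
tool_pos: [0.4907, -0.07, 0.0186]
eef_rot: [0.0, 0.707, -0.0, 0.708]
contact_force: [-0.4, 0.8, 6.4]
opening: 0.223
```

{"api": "drive_tool", "payload": {"deltas": [[[0, 0, 0], [-0.5, 0, 0], 1.7], [[0, 0, 0], [-1.5, 0, 0], 1.7], [[0, 0, 0], [-3, 0, 0], 1.7], [[0, 0, 0], [-3, 0, 0], 1.7], [[0, 0, 0], [-1, 0, 0], 1.7], [[0, 0, 0], [0, 0, 0], 1.7], [[0, 0, 0], [0, 0, 0], 1.7]]}}

```text
clock: 24.02
tool_pos: [0.4903, -0.0703, 0.1082]
eef_rot: [0.0, 0.707, -0.0, 0.708]
contact_force: [-0.5, 0.0, -1.7]
opening: 0.227
```

```bash
python3 - <<'E'
from h import *
plan(well(1,-.127,.09),YAW)
E
```

```text
t 24.02 tcp [ 0.4903 -0.0703  0.1082] open mm 20.0 F [-0.5  0.  -1.7]
turn [ 8.96  0.06 -0.  ] shift cm [ 1.82 32.12 -7.49]
```

{"api": "drive_tool", "payload": {"deltas": [[[4.5, 0, 0], [0, 0, 0], 1.7], [[4.5, 0, 0], [0, 0, 0], 1.7], [[0, 0, 0], [0, 0, -3.7], 1.7], [[0, 0, 0], [0, 0, -3.8], 1.7], [[0, 0, 0], [0, 3.2, 0], 1.7], [[0, 0, 0], [0, 3.2, 0], 1.7], [[0, 0, 0], [0, 3.2, 0], 1.7], [[0, 0, 0], [0, 3.2, 0], 1.7], [[0, 0, 0], [0, 3.2, 0], 1.7], [[0, 0, 0], [0, 3.2, 0], 1.7], [[0, 0, 0], [0, 3.2, 0], 1.7], [[0, 0, 0], [0, 3.2, 0], 1.7]]}}

```text
clock: 25.02
tool_pos: [0.4552, 0.1958, 0.1063]
eef_rot: [0.055, 0.706, -0.056, 0.704]
contact_force: [0.1, 0.0, -0.6]
opening: 0.223
```

{"api": "drive_tool", "payload": {"deltas": [[[0, 0, 0], [0, 3.2, 0], 1.7], [[0, 0, 0], [0, 3.2, 0], 1.7], [[0, 0, 0], [2.5, 0, 0], 1.7], [[0, 0, 0], [1.8, 0, 0], 1.7], [[0, 0, 0], [0, 0, 0], 1.7], [[0, 0, 0], [0, 0, 0], 1.7], [[0, 0, 0], [0, 0, 0], 1.7]]}}

```text
clock: 25.6
tool_pos: [0.4659, 0.2572, 0.0646]
eef_rot: [0.055, 0.705, -0.056, 0.705]
contact_force: [-0.1, 0.7, -1.1]
opening: 0.221
```

```bash
python3 - <<'E'
from h import *
plan(well(1,-.127,.0565),YAW)
p,q,_=st();g=p+[0,0,-.0045]
d=snap("scene");t=snap("top")
print("pred tip",proj(d,[g+.107*EX]),proj(t,[g+.107*EX]))
u,v=proj(d,[g+.07*EX])[0].astype(int);print("scene",[x.round(1).tolist() for x in shaft(d,(u-15,v-15,u+16,v+10))])
u,v=proj(t,[g+.07*EX])[0].astype(int);print("top",[x.round(1).tolist() for x in shaft(t,(u-12,v-23,u+12,v+15),110)])
E
```

```text
t 25.6 tcp [0.4659 0.2572 0.0646] open mm 19.4 F [-0.1  0.7 -1.1]
turn [-0.03 -0.03  0.07] shift cm [0.81 0.16 0.04]
pred tip [[248.21503194 175.49089826]] [[201.53660594 218.40129462]]
scene [[236, 174, 13, 7, 43], [241.89999389648438, 176.89999389648438], [0.8999999761581421, -0.30000001192092896], [235.6999969482422, 179.10000610351562], [247.89999389648438, 174.6999969482422]]
top [[195, 219, 10, 27, 144], [199.39999389648438, 231.60000610351562], [0.20000000298023224, -1.0], [196.8000030517578, 245.0], [201.89999389648438, 218.8000030517578]]
```

The tip is where predicted in both views. Lower and enter.

{"api": "drive_tool", "payload": {"deltas": [[[0, 0, 0], [0.8, 0.1, 0], 1.7], [[0, 0, 0], [0, 0, 0], 1.7], [[0, 0, 0], [0, 0, 0], 1.7], [[0, 0, 0], [0, 0, 0.8], 1.7], [[0, 0, 0], [0, 0, 0.8], 1.7], [[0, 0, 0], [0, 0, 0.5], 1.7], [[0, 0, 0], [0, 0, 0.5], 1.7], [[0, 0, 0], [0, 0, 0.5], 1.7], [[0, 0, 0], [0, 0, 0.5], 1.7], [[0, 0, 0], [0, 0, 0], 1.7], [[0, 0, 0], [0, 0, 0], 1.7]]}}

```text
clock: 26.62
tool_pos: [0.5036, 0.2539, 0.057]
eef_rot: [0.056, 0.704, -0.055, 0.706]
contact_force: [3.1, 2.5, -0.8]
opening: 0.225
```

```bash
python3 - <<'E'
from h import *
plan(well(1,-.0373,.0565),YAW);print(np.round(st()[2]["moment"],2))
E
```

```text
t 26.62 tcp [0.5036 0.2539 0.057 ] open mm 19.9 F [ 3.1  2.5 -0.8]
turn [-0.    0.15 -0.14] shift cm [ 0.05 -0.11  5.24]
[ 0.62 -0.45  0.33]
```

{"api": "drive_tool", "payload": {"deltas": [[[0, 0, 0], [0, 0, 0], 1.7], [[0, 0, 0], [0, 0, 0], 1.7], [[0, 0, 0], [0, 0, 0], 1.7]]}}

```text
clock: 26.87
tool_pos: [0.5027, 0.2538, 0.057]
eef_rot: [0.056, 0.704, -0.055, 0.706]
contact_force: [2.5, 2.9, -1.4]
opening: 0.224
```

```bash
python3 - <<'E'
from h import *
plan(well(1,-.0373,.0565),YAW);print(np.round(st()[2]["moment"],2))
p,q,_=st();g=p+[0,0,-.0045]
t=snap("top");u,v=proj(t,[g+.05*EX])[0].astype(int);s=shaft(t,(u-12,v-13,u+12,v+15),110);print(s)
E
```

```text
t 26.87 tcp [0.5027 0.2538 0.057 ] open mm 19.7 F [ 2.5  2.9 -1.4]
turn [ 0.03  0.09 -0.09] shift cm [ 0.05 -0.08  5.33]
[ 0.71 -0.53  0.35]
(array([198, 214,   7,  16,  78], dtype=int32), array([200.85898, 220.97437], dtype=float32), array([ 0.18075831, -0.98352754], dtype=float32), array([199.40411, 228.89049], dtype=float32), array([202.2015 , 213.66946], dtype=float32))
```

{"api": "drive_tool", "payload": {"deltas": [[[0, 0, 0], [0, 0.1, 0], 1.7], [[0, 0, 0], [0, 0, 0.3], 1.7], [[0, 0, 0], [0, 0, 0.3], 1.7], [[0, 0, 0], [0, 0, 0], 1.7], [[0, 0, 0], [0, 0, 0], 1.7], [[0, 0, 0], [0, 0, 0], 1.7]]}}

```text
clock: 27.42
tool_pos: [0.5073, 0.2533, 0.0565]
eef_rot: [0.055, 0.705, -0.055, 0.705]
contact_force: [-1.9, 3.6, -0.7]
opening: 0.225
```

```bash
python3 - <<'E'
from h import *
plan(well(1,-.0373,.0565),YAW);print(np.round(st()[2]["moment"],2))
E
```

```text
t 27.42 tcp [0.5073 0.2533 0.0565] open mm 19.9 F [-1.9  3.6 -0.7]
turn [ 0.02 -0.06  0.01] shift cm [ 0.   -0.11  4.86]
[0.83 0.26 0.31]
```

{"api": "drive_tool", "payload": {"deltas": [[[0, 0, 0], [0, 0.1, 0], 1.7], [[0, 0, 0], [0, 0, 0.6], 1.7], [[0, 0, 0], [0, 0, 0.6], 1.7], [[0, 0, 0], [0, 0, 0.6], 1.7], [[0, 0, 0], [0, 0, 0.6], 1.7], [[0, 0, 0], [0, 0, 0.6], 1.7], [[0, 0, 0], [0, 0, 0], 1.7], [[0, 0, 0], [0, 0, 0], 1.7], [[0, 0, 0], [0, 0, 0], 1.7]]}}

```text
clock: 28.17
tool_pos: [0.5384, 0.249, 0.0568]
eef_rot: [0.056, 0.705, -0.056, 0.705]
contact_force: [0.7, 0.9, -0.7]
opening: 0.22
```

```bash
python3 - <<'E'
from h import *
plan(well(1,-.0373,.0565),YAW);print(np.round(st()[2]["moment"],2))
E
```

```text
t 28.17 tcp [0.5384 0.249  0.0568] open mm 19.4 F [ 0.7  0.9 -0.7]
turn [-0.05  0.06  0.  ] shift cm [ 0.03 -0.17  1.73]
[ 0.33 -0.22  0.14]
```

{"api": "drive_tool", "payload": {"deltas": [[[0, 0, 0], [0, 0, 0.6], 1.7], [[0, 0, 0], [0, 0, 0.6], 1.7], [[0, 0, 0], [0, 0, 0.4], 1.7], [[0, 0, 0], [0, 0, 0], 1.7], [[0, 0, 0], [0, 0, 0], 1.7], [[0, 0, 0], [0, 0, 0], 1.7]]}}

```text
clock: 28.67
tool_pos: [0.5537, 0.2467, 0.0567]
eef_rot: [0.056, 0.705, -0.056, 0.705]
contact_force: [-0.2, 1.2, -1.4]
opening: 0.225
```

```bash
python3 - <<'E'
from h import *
plan(well(1,-.0373,.0565),YAW);print(np.round(st()[2]["moment"],2))
E
```

```text
t 28.67 tcp [0.5537 0.2467 0.0567] open mm 19.8 F [-0.2  1.2 -1.4]
turn [-0.02  0.01  0.01] shift cm [ 0.02 -0.18  0.18]
[ 0.14 -0.06  0.02]
```

Another 1 mm, then release, leave and go above probe 2.

{"api": "drive_tool", "payload": {"deltas": [[[0, 0, 0], [0, 0, 0.1], 1.7], [[0, 0, 0], [0, 0, 0], 1.7], [[0, 0, 0], [0, 0, 0], 1.7], [[0, 0, 0], [0, 0, 0], 3.2], [[0, 0, 0], [0, 0, 0], 3.2], [[0, 0, 0], [0, 0, 0], 3.2], [[0, 0, 0], [0, 0, 0], 3.2], [[0, 0, 0], [-1.5, 0, 0], 3.2], [[0, 0, 0], [-3, 0, 0], 3.2], [[0, 0, 0], [-4, 0, 0], 3.2]]}}

```text
clock: 29.5
tool_pos: [0.5526, 0.2458, 0.1402]
eef_rot: [0.054, 0.707, -0.057, 0.703]
contact_force: [0.6, 0.8, -0.8]
opening: 0.364
```

{"api": "drive_tool", "payload": {"deltas": [[[0, 0, 0], [0, -3, -3], 3], [[0, 0, 0], [0, -3, -2], 3], [[0, 0, 0], [0, -3.5, 0], 3], [[0, 0, 0], [0, -3.5, 0], 3], [[0, 0, 0], [0, -3.5, 0], 3], [[0, 0, 0], [0, -3.5, 0], 3], [[0, 0, 0], [0, -3.5, 0], 3], [[0, 0, 0], [0, -3.5, 0], 3], [[-4.5, 0, 0], [0, -3.5, 0], 3], [[-4.5, 0, 0], [0, -3.5, 0], 3], [[0, 0, 0], [0, 0, 0], 3], [[0, 0, 0], [0, 0, 0], 3]]}}

```text
clock: 30.5
tool_pos: [0.4548, -0.084, 0.1417]
eef_rot: [0.002, 0.707, -0.003, 0.707]
contact_force: [-0.6, 1.7, 1.0]
opening: 0.343
```

```bash
python3 - <<'E'
from h import *
plan([.4905,-.1145,.0185])
t=snap("top")
# head extents in wells 0,1 along EX, cast at head-top height
g=t["color"].max(2)
for i in(0,1):
    pr=proj(t,[well(i,a,.061) for a in np.arange(-.075,.02,.001)])
    val=cv2.remap(g.astype(np.float32),pr[:,0].astype(np.float32)[None],pr[:,1].astype(np.float32)[None],1)[0]
    print(i,[(int(1000*a),int(v)) for a,v in zip(np.arange(-.075,.02,.001),val)][::2])
m=np.zeros(g.shape,np.uint8);m[188:250,160:230]=g[188:250,160:230]<75
for c in cv2.findContours(m,0,1)[0]:
    if cv2.contourArea(c)>60: print(cv2.boundingRect(c),cv2.minAreaRect((cast(t,c[:,0,0],c[:,0,1],.061)[:,:2]*1000).astype(np.float32)))
E
```

```text
t 30.5 tcp [ 0.4548 -0.084   0.1417] open mm 30.2 F [-0.6  1.7  1. ]
turn [-0.38 -0.    0.05] shift cm [12.32 -3.05  3.57]
0 [(-75, 155), (-73, 156), (-71, 157), (-68, 158), (-66, 143), (-64, 90), (-62, 64), (-60, 39), (-58, 23), (-56, 24), (-54, 24), (-52, 23), (-50, 24), (-48, 25), (-46, 25), (-44, 24), (-42, 23), (-40, 23), (-38, 23), (-36, 23), (-34, 22), (-32, 21), (-30, 22), (-28, 22), (-26, 22), (-24, 22), (-22, 23), (-20, 23), (-18, 23), (-16, 69), (-14, 121), (-12, 144), (-10, 145), (-8, 146), (-6, 142), (-4, 121), (-2, 75), (0, 43), (1, 62), (3, 112), (5, 151), (7, 163), (9, 164), (11, 164), (13, 164), (15, 164), (17, 164), (19, 164)]
1 [(-75, 148), (-73, 148), (-71, 149), (-68, 144), (-66, 124), (-64, 86), (-62, 55), (-60, 27), (-58, 26), (-56, 26), (-54, 25), (-52, 25), (-50, 25), (-48, 25), (-46, 25), (-44, 24), (-42, 24), (-40, 24), (-38, 24), (-36, 25), (-34, 25), (-32, 24), (-30, 24), (-28, 24), (-26, 25), (-24, 24), (-22, 23), (-20, 22), (-18, 39), (-16, 84), (-14, 126), (-12, 143), (-10, 145), (-8, 143), (-6, 132), (-4, 111), (-2, 69), (0, 33), (1, 62), (3, 114), (5, 151), (7, 164), (9, 164), (11, 164), (13, 164), (15, 164), (17, 164), (19, 164)]
(165, 204, 65, 36) ((562.14794921875, 255.8907470703125), (148.95648193359375, 67.37255859375), 80.39912414550781)
```

Both seated probes measure right in the top view: joint 16 mm before the nominal face, ring at the face. Now probe 2.

{"api": "drive_tool", "payload": {"deltas": [[[0, 0, 0], [0, -1.5, 1.8], 3], [[0, 0, 0], [0, -1.5, 1.7], 3], [[0, 0, 0], [3, 0, 0], 3], [[0, 0, 0], [3, 0, 0], 3], [[0, 0, 0], [2, 0, 0], 3], [[0, 0, 0], [0, 0, 0], 3], [[0, 0, 0], [0, 0, 0], 3], [[0, 0, 0], [0, 0, 0], 3]]}}

```text
clock: 31.22
tool_pos: [0.4911, -0.1096, 0.0626]
eef_rot: [-0.001, 0.707, 0.001, 0.708]
contact_force: [0.7, -1.1, -0.3]
opening: 0.34
```

```bash
python3 - <<'E'
from h import *
plan([.4905,-.1145,.0185])
E
```

```text
t 31.22 tcp [ 0.4911 -0.1096  0.0626] open mm 30.0 F [ 0.7 -1.1 -0.3]
turn [ 0.11  0.07 -0.03] shift cm [ 4.41 -0.49 -0.06]
```

{"api": "drive_tool", "payload": {"deltas": [[[0, 0, 0], [0, -0.4, -0.05], 3], [[0, 0, 0], [2, 0, 0], 3], [[0, 0, 0], [1.5, 0, 0], 3], [[0, 0, 0], [0.9, 0, 0], 3], [[0, 0, 0], [0, 0, 0], 3], [[0, 0, 0], [0, 0, 0], 1.7], [[0, 0, 0], [0, 0, 0], 1.7], [[0, 0, 0], [0, 0, 0], 1.7], [[0, 0, 0], [0, 0, 0], 1.7], [[0, 0, 0], [0, 0, 0], 1.7], [[0, 0, 0], [0, 0, 0], 1.7]]}}

```text
clock: 32.13
tool_pos: [0.4902, -0.1152, 0.0185]
eef_rot: [-0.0, 0.707, -0.0, 0.708]
contact_force: [-0.7, 0.4, 6.7]
opening: 0.221
```

{"api": "drive_tool", "payload": {"deltas": [[[0, 0, 0], [-0.5, 0, 0], 1.7], [[0, 0, 0], [-1.5, 0, 0], 1.7], [[0, 0, 0], [-3, 0, 0], 1.7], [[0, 0, 0], [-3, 0, 0], 1.7], [[0, 0, 0], [-1, 0, 0], 1.7], [[0, 0, 0], [0, 0, 0], 1.7], [[0, 0, 0], [0, 0, 0], 1.7]]}}

```text
clock: 32.72
tool_pos: [0.4899, -0.1153, 0.1081]
eef_rot: [0.0, 0.707, -0.0, 0.707]
contact_force: [-0.2, 0.4, -0.6]
opening: 0.225
```

```bash
sed -i 's/^W1=.*/W1=np.array([.592,.2402,.0])/' h.py; python3 - <<'E'
from h import *
plan(well(2,-.127,.09),YAW)
E
```

```text
t 32.72 tcp [ 0.4899 -0.1153  0.1081] open mm 19.8 F [-0.2  0.4 -0.6]
turn [ 8.98  0.06 -0.  ] shift cm [ 1.81 31.11 -8.17]
```

{"api": "drive_tool", "payload": {"deltas": [[[4.5, 0, 0], [0, 0, 0], 1.7], [[4.5, 0, 0], [0, 0, 0], 1.7], [[0, 0, 0], [0, 0, -4.1], 1.7], [[0, 0, 0], [0, 0, -4.1], 1.7], [[0, 0, 0], [0, 3.1, 0], 1.7], [[0, 0, 0], [0, 3.1, 0], 1.7], [[0, 0, 0], [0, 3.1, 0], 1.7], [[0, 0, 0], [0, 3.1, 0], 1.7], [[0, 0, 0], [0, 3.1, 0], 1.7], [[0, 0, 0], [0, 3.1, 0], 1.7], [[0, 0, 0], [0, 3.1, 0], 1.7], [[0, 0, 0], [0, 3.1, 0], 1.7]]}}

```text
clock: 33.72
tool_pos: [0.4467, 0.144, 0.1064]
eef_rot: [0.055, 0.706, -0.056, 0.704]
contact_force: [0.9, -0.0, -1.1]
opening: 0.23
```

{"api": "drive_tool", "payload": {"deltas": [[[0, 0, 0], [0, 3.1, 0], 1.7], [[0, 0, 0], [0, 3.1, 0], 1.7], [[0, 0, 0], [2.5, 0, 0], 1.7], [[0, 0, 0], [1.8, 0, 0], 1.7], [[0, 0, 0], [0.6, 0, 0], 1.7], [[0, 0, 0], [0, 0, 0], 1.7], [[0, 0, 0], [0, 0, 0], 1.7], [[0, 0, 0], [0, 0, 0], 1.7]]}}

```text
clock: 34.38
tool_pos: [0.4575, 0.2035, 0.0591]
eef_rot: [0.056, 0.705, -0.056, 0.705]
contact_force: [-0.2, 0.1, -0.6]
opening: 0.221
```

```bash
python3 - <<'E'
from h import *
plan(well(2,-.127,.0565),YAW)
p,q,_=st();g=p+[0,0,-.0045]
d=snap("scene");t=snap("top")
print("pred tip",proj(d,[g+.1078*EX]),proj(t,[g+.1078*EX]))
u,v=proj(d,[g+.07*EX])[0].astype(int);print("scene",[x.round(1).tolist() for x in shaft(d,(u-15,v-15,u+16,v+10))])
u,v=proj(t,[g+.07*EX])[0].astype(int);print("top",[x.round(1).tolist() for x in shaft(t,(u-12,v-21,u+12,v+15),110)])
E
```

```text
t 34.38 tcp [0.4575 0.2035 0.0591] open mm 19.5 F [-0.2  0.1 -0.6]
turn [-0.04  0.02  0.01] shift cm [0.26 0.12 0.01]
pred tip [[257.87004637 186.49962946]] [[225.58927925 221.65248683]]
scene [[246, 185, 12, 7, 42], [251.39999389648438, 187.89999389648438], [0.8999999761581421, -0.4000000059604645], [245.6999969482422, 190.10000610351562], [257.20001220703125, 185.60000610351562]]
top [[219, 223, 10, 26, 132], [223.39999389648438, 234.6999969482422], [0.20000000298023224, -1.0], [221.0, 247.8000030517578], [225.60000610351562, 222.6999969482422]]
```

{"api": "drive_tool", "payload": {"deltas": [[[0, 0, 0], [0.25, 0.15, 0], 1.7], [[0, 0, 0], [0, 0, 0], 1.7], [[0, 0, 0], [0, 0, 0.8], 1.7], [[0, 0, 0], [0, 0, 0.8], 1.7], [[0, 0, 0], [0, 0, 0.5], 1.7], [[0, 0, 0], [0, 0, 0.5], 1.7], [[0, 0, 0], [0, 0, 0.5], 1.7], [[0, 0, 0], [0, 0, 0.5], 1.7], [[0, 0, 0], [0, 0, 0], 1.7], [[0, 0, 0], [0, 0, 0], 1.7], [[0, 0, 0], [0, 0, 0], 1.7]]}}

```text
clock: 35.4
tool_pos: [0.4927, 0.1999, 0.0561]
eef_rot: [0.055, 0.705, -0.055, 0.705]
contact_force: [0.1, 0.2, -1.0]
opening: 0.224
```

```bash
python3 - <<'E'
from h import *
plan(well(2,-.0367,.0565),YAW);print(np.round(st()[2]["moment"],2))
E
```

```text
t 35.4 tcp [0.4927 0.1999 0.0561] open mm 19.7 F [ 0.1  0.2 -1. ]
turn [ 0.01 -0.03  0.01] shift cm [-0.04 -0.06  5.51]
[-0.01  0.05  0.01]
```

{"api": "drive_tool", "payload": {"deltas": [[[0, 0, 0], [0, 0, 0.6], 1.7], [[0, 0, 0], [0, 0, 0.7], 1.7], [[0, 0, 0], [0, 0, 0.7], 1.7], [[0, 0, 0], [0, 0, 0.7], 1.7], [[0, 0, 0], [0, 0, 0.7], 1.7], [[0, 0, 0], [0, 0, 0.6], 1.7], [[0, 0, 0], [0, 0, 0], 1.7], [[0, 0, 0], [0, 0, 0], 1.7], [[0, 0, 0], [0, 0, 0], 1.7]]}}

```text
clock: 36.15
tool_pos: [0.5321, 0.1936, 0.0561]
eef_rot: [0.055, 0.705, -0.055, 0.705]
contact_force: [0.3, 0.8, -1.9]
opening: 0.227
```

```bash
python3 - <<'E'
from h import *
plan(well(2,-.0367,.0565),YAW);print(np.round(st()[2]["moment"],2))
E
```

```text
t 36.15 tcp [0.5321 0.1936 0.0561] open mm 20.0 F [ 0.3  0.8 -1.9]
turn [ 0.01 -0.04  0.  ] shift cm [-0.04 -0.06  1.51]
[-0.    0.04 -0.  ]
```

{"api": "drive_tool", "payload": {"deltas": [[[0, 0, 0], [0, 0, 0.5], 1.7], [[0, 0, 0], [0, 0, 0.5], 1.7], [[0, 0, 0], [0, 0, 0.42], 1.7], [[0, 0, 0], [0, 0, 0], 1.7], [[0, 0, 0], [0, 0, 0], 1.7], [[0, 0, 0], [0, 0, 0], 3.2], [[0, 0, 0], [0, 0, 0], 3.2], [[0, 0, 0], [0, 0, 0], 3.2], [[0, 0, 0], [0, 0, 0], 3.2]]}}

```text
clock: 36.9
tool_pos: [0.5465, 0.1915, 0.0563]
eef_rot: [0.055, 0.705, -0.055, 0.705]
contact_force: [0.6, 0.2, -0.4]
opening: 0.364
```

{"api": "drive_tool", "payload": {"deltas": [[[0, 0, 0], [-1.5, 0, 0], 3.2], [[0, 0, 0], [-3, 0, 0], 3.2], [[0, 0, 0], [-4, 0, 0], 3.2], [[0, 0, 0], [0, -3, -3], 3.2], [[0, 0, 0], [0, -3.5, 0], 4], [[0, 0, 0], [0, -3.5, 0], 4], [[0, 0, 0], [0, -3.5, 0], 4], [[0, 0, 0], [0, -3.5, 0], 4], [[0, 0, 0], [0, -3.5, 0], 4], [[0, 0, 0], [0, -3.5, 0], 4], [[-4.5, 0, 0], [0, -3.5, 0], 4], [[-4.5, 0, 0], [0, -3.5, 0], 4]]}}

```text
clock: 37.9
tool_pos: [0.4708, -0.1115, 0.1413]
eef_rot: [-0.002, 0.707, 0.001, 0.707]
contact_force: [-0.6, 0.4, -0.7]
opening: 0.45
```

```bash
python3 - <<'E'
from h import *
plan([.525,-.308,.15])
t=snap("top");g=t["color"].max(2)
A=np.arange(-.072,.012,.001)
for i in(0,1,2):
    pr=proj(t,[well(i,a,.061) for a in A])
    val=cv2.remap(g.astype(np.float32),pr[:,0].astype(np.float32)[None],pr[:,1].astype(np.float32)[None],1)[0]
    w=(A>-.03)&(A<-.008);s=np.interp(83,val[w],1000*A[w]); 
    w2=(A>-.072)&(A<-.05);b=np.interp(-83,-val[w2],1000*A[w2])
    w3=(A>0);e=np.interp(100,val[w3],1000*A[w3])
    w4=(A>-.008)&(A<.0);q=np.interp(-90,-val[w4],1000*A[w4])
    print(i,"joint",s.round(1),"back",b.round(1),"ring edge",q.round(1),"block edge",e.round(1))
hsv=t["color"];d=snap("scene")
trayfit(t,.08,(395,190,500,285))
a=cv2.resize(d["color"][145:215,210:280,::-1],None,fx=6,fy=6,interpolation=2)
b=cv2.resize(t["color"][130:300,160:520,::-1],None,fx=2.15,fy=2.15,interpolation=2)
h=np.zeros((420+b.shape[0],max(a.shape[1],b.shape[1]),3),np.uint8)[:600+200];h[:420,:420]=a;h[420:,:b.shape[1]]=b
cv2.imwrite("pics/p12.png",cv2.resize(h,None,fx=.76,fy=.76))
E
```

```text
t 37.9 tcp [ 0.4708 -0.1115  0.1413] open mm 39.7 F [-0.6  0.4 -0.7]
turn [ 0.24 -0.04  0.02] shift cm [ -0.87 -19.65   5.42]
0 joint -16.6 back -63.9 ring edge -2.7 block edge 2.9
1 joint -17.1 back -64.4 ring edge -3.6 block edge 2.6
2 joint -16.1 back -63.4 ring edge -1.7 block edge 2.0
rect ((523.870361328125, -299.2080383300781), (207.11891174316406, 161.18968200683594), 89.98812103271484)
```

View pics/p12.png

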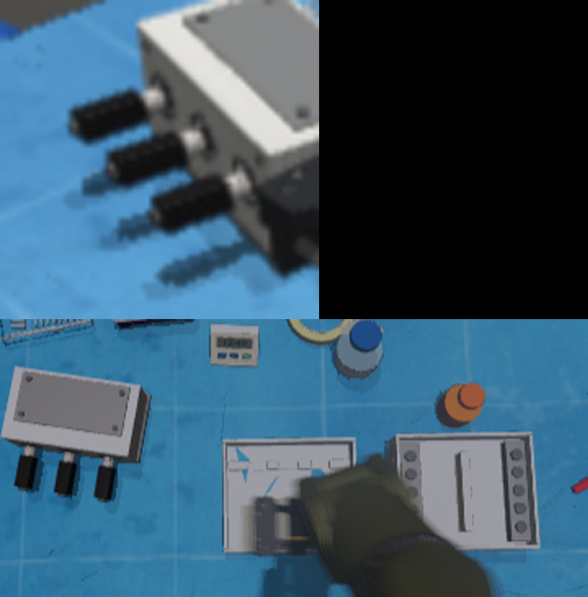

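All three heads stand the same distance from the block, rings at the face (measured gaps of 15.6, 15.8 and 14.2 mm against a wanted 15). Tray A still sits square on B, and the bottles and timer are undisturbed. Next I put tray A back.

{"api": "drive_tool", "payload": {"deltas": [[[0, 0, 0], [0, -2.5, 0.7], 4], [[0, 0, 0], [0, -3, 0.8], 4], [[0, 0, 0], [0, -3, 0.8], 4], [[0, 0, 0], [0, -3, 0.8], 4], [[0, 0, 0], [0, -3, 0.8], 4], [[0, 0, 0], [0, -3, 0.8], 4], [[0, 0, 0], [0, -2.1, 0.7], 4], [[0, 0, 0], [0, 0, 0], 4], [[0, 0, 0], [0, 0, 0], 4], [[0, 0, 0], [0, 0, 0], 4]]}}

```text
clock: 38.83
tool_pos: [0.5258, -0.304, 0.141]
eef_rot: [0.0, 0.707, 0.001, 0.707]
contact_force: [-0.1, -1.1, 0.0]
opening: 0.457
```

```bash
python3 - <<'E'
from h import *
plan([.5266,-.308,.0605])
t=snap("top");trayfit(t,.04,(280,190,388,285))
E
```

```text
t 38.83 tcp [ 0.5258 -0.304   0.141 ] open mm 40.3 F [-0.1 -1.1  0. ]
turn [ 0.08 -0.03 -0.1 ] shift cm [ 8.05 -0.4   0.08]
rect ((526.2841796875, -67.99522399902344), (189.2589569091797, 160.57777404785156), 89.8759536743164)
```

{"api": "drive_tool", "payload": {"deltas": [[[0, 0, 0], [2.5, -0.3, 0.05], 4], [[0, 0, 0], [3, 0, 0], 4], [[0, 0, 0], [2.5, 0, 0], 4], [[0, 0, 0], [0, 0, 0], 4], [[0, 0, 0], [0, 0, 0], 4], [[0, 0, 0], [0, 0, 0], 0.8], [[0, 0, 0], [0, 0, 0], 0.8], [[0, 0, 0], [0, 0, 0], 0.8], [[0, 0, 0], [0, 0, 0], 0.8], [[0, 0, 0], [0, 0, 0], 0.8], [[0, 0, 0], [0, 0, 0], 0.8]], "force": 45}}

```text
clock: 39.8
tool_pos: [0.5269, -0.3089, 0.0623]
eef_rot: [-0.0, 0.707, -0.0, 0.708]
contact_force: [-1.0, 1.9, 5.9]
opening: 0.129
```

```bash
python3 - <<'E'
from h import *
plan([.5266,-.308,.0605])
E
```

```text
t 39.8 tcp [ 0.5269 -0.3089  0.0623] open mm 11.4 F [-1.   1.9  5.9]
turn [0.   0.08 0.01] shift cm [ 0.18  0.09 -0.03]
```

{"api": "drive_tool", "payload": {"deltas": [[[0, 0, 0], [-0.5, 0, 0], 0.8], [[0, 0, 0], [-1, 0, 0], 0.8], [[0, 0, 0], [-2, 0, 0], 0.8], [[0, 0, 0], [-3, 0, 0], 0.8], [[0, 0, 0], [-1.5, 0, 0], 0.8], [[0, 0, 0], [0, 0, 0], 0.8], [[0, 0, 0], [0, 0, 0], 0.8]]}}

```text
clock: 40.38
tool_pos: [0.5264, -0.3094, 0.1419]
eef_rot: [-0.0, 0.707, -0.0, 0.707]
contact_force: [0.3, -0.0, -3.2]
opening: 0.135
```

```bash
python3 - <<'E'
from h import *
plan([.527,-.0682,.14])
E
```

```text
t 40.38 tcp [ 0.5264 -0.3094  0.1419] open mm 11.9 F [ 0.3 -0.  -3.2]
turn [-0.02  0.06  0.04] shift cm [ 0.19 24.12  0.06]
```

{"api": "drive_tool", "payload": {"deltas": [[[0, 0, 0], [0, 1.6, 0], 0.8], [[0, 0, 0], [0, 3, 0], 0.8], [[0, 0, 0], [0, 3, 0], 0.8], [[0, 0, 0], [0, 3, 0], 0.8], [[0, 0, 0], [0, 3, 0], 0.8], [[0, 0, 0], [0, 3, 0], 0.8], [[0, 0, 0], [0, 3, 0], 0.8], [[0, 0, 0], [0, 3, 0.1], 0.8], [[0, 0, 0], [0, 1.5, 0], 0.8], [[0, 0, 0], [0, 0, 0], 0.8], [[0, 0, 0], [0, 0, 0], 0.8]]}}

```text
clock: 41.3
tool_pos: [0.5264, -0.0672, 0.14]
eef_rot: [-0.001, 0.708, 0.001, 0.706]
contact_force: [-0.6, -0.6, -2.6]
opening: 0.133
```

{"api": "drive_tool", "payload": {"deltas": [[[0, 0, 0], [3, 0, 0], 0.8], [[0, 0, 0], [2.5, 0, 0], 0.8], [[0, 0, 0], [1, 0, 0], 0.8], [[0, 0, 0], [0, 0, 0], 0.8], [[0, 0, 0], [0, 0, 0], 0.8], [[0, 0, 0], [0, 0, 0], 0.8]]}}

```text
clock: 41.8
tool_pos: [0.5279, -0.0687, 0.077]
eef_rot: [0.0, 0.707, -0.0, 0.708]
contact_force: [0.7, -0.3, -3.2]
opening: 0.128
```

```bash
python3 - <<'E'
from h import *
plan([.5275,-.0682,.0618])
E
```

```text
t 41.8 tcp [ 0.5279 -0.0687  0.077 ] open mm 11.3 F [ 0.7 -0.3 -3.2]
turn [-0.06  0.07  0.01] shift cm [ 1.52  0.05 -0.04]
```

{"api": "drive_tool", "payload": {"deltas": [[[0, 0, 0], [0.6, 0.05, 0], 0.8], [[0, 0, 0], [0.5, 0, 0], 0.8], [[0, 0, 0], [0.4, 0, 0], 0.8], [[0, 0, 0], [0, 0, 0], 0.8], [[0, 0, 0], [0, 0, 0], 0.8], [[0, 0, 0], [0, 0, 0], 4], [[0, 0, 0], [0, 0, 0], 4], [[0, 0, 0], [0, 0, 0], 4], [[0, 0, 0], [0, 0, 0], 4]]}}

```text
clock: 42.55
tool_pos: [0.5274, -0.0675, 0.0612]
eef_rot: [0.0, 0.707, 0.0, 0.707]
contact_force: [-0.5, 0.7, -0.5]
opening: 0.412
```

{"api": "drive_tool", "payload": {"deltas": [[[0, 0, 0], [-2, 0, 0], 4], [[0, 0, 0], [-3.5, 0, 0], 4], [[0, 0, 0], [-3.5, 0, 0], 4], [[0, 0, 0], [0, -2.5, 0], 4], [[0, 0, 0], [0, -3, 0], 4], [[0, 0, 0], [0, -3, 0], 4], [[0, 0, 0], [0, -3, 0], 4], [[0, 0, 0], [0, -3, 0], 4], [[0, 0, 0], [0, -3, 0], 4], [[0, 0, 0], [0, -3, 0], 4], [[0, 0, 0], [0, -3, 0], 4], [[0, 0, 0], [0, 0, 0], 4]]}}

```text
clock: 43.55
tool_pos: [0.5253, -0.3114, 0.1506]
eef_rot: [0.001, 0.707, -0.006, 0.707]
contact_force: [0.1, -0.7, -0.0]
opening: 0.456
```

```bash
python3 - <<'E'
from h import *
plan([.5255,-.3082,.0205])
t=snap("top");trayfit(t,.08,(280,180,388,285));trayfit(t,.04,(390,185,500,285))
crop(t,"t13",160,130,520,300,2)
E
```

```text
t 43.55 tcp [ 0.5253 -0.3114  0.1506] open mm 40.2 F [ 0.1 -0.7 -0. ]
turn [-0.58 -0.05  0.34] shift cm [13.01  0.32  0.02]
rect ((524.5886840820312, -68.37149810791016), (189.16270446777344, 161.01385498046875), 89.96539306640625)
rect ((524.5504760742188, -305.4996643066406), (160.32351684570312, 194.5545654296875), 0.3131101131439209)
```

Tray A is back: the fit gives (0.5246, -0.0684), square. Now tray B.

{"api": "drive_tool", "payload": {"deltas": [[[0, 0, 0], [3, 0, 0], 4], [[0, 0, 0], [3, 0, 0], 4], [[0, 0, 0], [0, 0, 0], 4], [[0, 0, 0], [0, 0, 0], 4], [[0, 0, 0], [0, 0, 0], 4]]}}

```text
clock: 44.02
tool_pos: [0.5282, -0.3018, 0.0923]
eef_rot: [-0.0, 0.707, 0.0, 0.708]
contact_force: [0.0, 0.7, 0.5]
opening: 0.454
```

```bash
python3 - <<'E'
from h import *
plan([.5257,-.3082,.0205])
E
```

```text
t 44.02 tcp [ 0.5282 -0.3018  0.0923] open mm 40.0 F [0.  0.7 0.5]
turn [ 0.06  0.07 -0.01] shift cm [ 7.18 -0.64 -0.25]
```

{"api": "drive_tool", "payload": {"deltas": [[[0, 0, 0], [2.5, -0.6, -0.2], 4], [[0, 0, 0], [2.5, 0, 0], 4], [[0, 0, 0], [2.1, 0, 0], 4], [[0, 0, 0], [0, 0, 0], 4], [[0, 0, 0], [0, 0, 0], 4], [[0, 0, 0], [0, 0, 0], 0.8], [[0, 0, 0], [0, 0, 0], 0.8], [[0, 0, 0], [0, 0, 0], 0.8], [[0, 0, 0], [0, 0, 0], 0.8], [[0, 0, 0], [0, 0, 0], 0.8], [[0, 0, 0], [0, 0, 0], 0.8]]}}

```text
clock: 44.93
tool_pos: [0.5258, -0.3086, 0.0211]
eef_rot: [-0.0, 0.707, -0.0, 0.708]
contact_force: [-0.4, 1.5, 5.6]
opening: 0.129
```

{"api": "drive_tool", "payload": {"deltas": [[[0, 0, 0], [-0.5, 0, 0], 0.8], [[0, 0, 0], [-2, 0, 0], 0.8], [[0, 0, 0], [-3, 0, 0], 0.8], [[0, 0, 0], [-4, 0, 0], 0.8], [[0, 0, 0], [-4, 0, 0], 0.8], [[0, 0, 0], [-2, 0, 0], 0.8], [[0, 0, 0], [0, 0, 0], 0.8], [[0, 0, 0], [0, 0, 0], 0.8]]}}

```text
clock: 45.6
tool_pos: [0.525, -0.3088, 0.1754]
eef_rot: [-0.0, 0.707, -0.0, 0.707]
contact_force: [0.1, -0.4, -6.1]
opening: 0.13
```

```bash
python3 - <<'E'
from h import *
plan([.5265,-.0682,.17])
E
```

```text
t 45.6 tcp [ 0.525  -0.3088  0.1754] open mm 11.4 F [ 0.1 -0.4 -6.1]
turn [-0.02  0.02  0.03] shift cm [ 0.54 24.06  0.15]
```

{"api": "drive_tool", "payload": {"deltas": [[[0, 0, 0], [0, 1.6, 0], 0.8], [[0, 0, 0], [0, 3, 0], 0.8], [[0, 0, 0], [0, 3, 0], 0.8], [[0, 0, 0], [0, 3, 0], 0.8], [[0, 0, 0], [0, 3, 0], 0.8], [[0, 0, 0], [0, 3, 0], 0.8], [[0, 0, 0], [0, 3, 0], 0.8], [[0, 0, 0], [0, 3, 0], 0.8], [[0, 0, 0], [0, 1.4, 0], 0.8], [[0, 0, 0], [0, 0, 0], 0.8], [[0, 0, 0], [0, 0, 0], 0.8]]}}

```text
clock: 46.52
tool_pos: [0.5237, -0.0679, 0.1732]
eef_rot: [-0.001, 0.709, 0.001, 0.705]
contact_force: [0.7, -1.3, -3.7]
opening: 0.128
```

{"api": "drive_tool", "payload": {"deltas": [[[0, 0, 0], [3, 0, 0], 0.8], [[0, 0, 0], [2, 0, 0], 0.8], [[0, 0, 0], [1, 0, 0], 0.8], [[0, 0, 0], [0, 0, 0], 0.8], [[0, 0, 0], [0, 0, 0], 0.8], [[0, 0, 0], [0, 0, 0], 0.8]]}}

```text
clock: 47.02
tool_pos: [0.5258, -0.0691, 0.1157]
eef_rot: [0.0, 0.707, -0.0, 0.707]
contact_force: [-0.0, 0.1, -3.2]
opening: 0.129
```

```bash
python3 - <<'E'
from h import *
plan([.5265,-.0682,.1013])
E
```

```text
t 47.02 tcp [ 0.5258 -0.0691  0.1157] open mm 11.4 F [-0.   0.1 -3.2]
turn [-0.05  0.06  0.01] shift cm [1.44 0.09 0.07]
```

{"api": "drive_tool", "payload": {"deltas": [[[0, 0, 0], [0.6, 0.08, 0.05], 0.8], [[0, 0, 0], [0.5, 0, 0], 0.8], [[0, 0, 0], [0.3, 0, 0], 0.8], [[0, 0, 0], [0, 0, 0], 0.8], [[0, 0, 0], [0, 0, 0], 0.8], [[0, 0, 0], [0, 0, 0], 4], [[0, 0, 0], [0, 0, 0], 4], [[0, 0, 0], [0, 0, 0], 4], [[0, 0, 0], [0, 0, 0], 4]]}}

```text
clock: 47.77
tool_pos: [0.5261, -0.0677, 0.1015]
eef_rot: [0.0, 0.707, 0.0, 0.707]
contact_force: [0.3, 0.4, 0.3]
opening: 0.412
```

{"api": "drive_tool", "payload": {"deltas": [[[0, 0, 0], [-2, 0, 0], 4], [[0, 0, 0], [-3.5, 0, 0], 4], [[0, 0, 0], [-3.5, 0, 0], 4], [[0, 0, 0], [0, -2.5, 0], 4], [[0, 0, 0], [0, -3, 0], 4], [[0, 0, 0], [0, -3, 0], 4], [[0, 0, 0], [0, -3, 0], 4], [[0, 0, 0], [0, -3, 0], 4], [[0, 0, 0], [0, -3, 0], 4], [[0, 0, 0], [0, -3, 0], 4], [[0, 0, 0], [0, -3, 0], 4], [[0, 0, 0], [0, 0, 0], 4]]}}

```text
clock: 48.77
tool_pos: [0.5238, -0.3114, 0.1908]
eef_rot: [0.002, 0.707, -0.006, 0.707]
contact_force: [0.0, -1.0, 0.8]
opening: 0.457
```

{"api": "drive_tool", "payload": {"deltas": [[[0, 0, 0], [0, 0, 0], 4], [[0, 0, 0], [0, 0, 0], 4], [[0, 0, 0], [0, 0, 0], 4], [[0, 0, 0], [0, 0, 0], 4], [[0, 0, 0], [0, 0, 0], 4], [[0, 0, 0], [0, 0, 0], 4]]}}

```text
clock: 49.27
tool_pos: [0.526, -0.3018, 0.1913]
eef_rot: [-0.0, 0.707, 0.001, 0.707]
contact_force: [-0.6, 0.7, -0.3]
opening: 0.453
```

```bash
python3 - <<'E'
from h import *
plan([.5255,-.3082,.2])
t=snap("top");d=snap("scene");trayfit(t,.12,(280,180,388,285))
a=cv2.resize(d["color"][130:310,205:400,::-1],None,fx=3,fy=3,interpolation=2)[:, :585]
b=cv2.resize(t["color"][130:290,160:460,::-1],None,fx=2,fy=2,interpolation=2)
h=np.zeros((860,600,3),np.uint8);h[:540,:585]=a;h[540:860]=b
cv2.imwrite("pics/p14.png",cv2.resize(h,None,fx=.69,fy=.69,interpolation=3))
A=np.arange(-.072,.012,.001);g=t["color"].max(2)
for i in(0,1,2):
    pr=proj(t,[well(i,a,.061) for a in A]).astype(np.float32)
    val=cv2.remap(g.astype(np.float32),pr[:,0][None],pr[:,1][None],1)[0]
    w=(A>-.03)&(A<-.008);w3=A>0
    print(i,"gap",(np.interp(100,val[w3],1000*A[w3])-3.87-np.interp(83,val[w],1000*A[w])).round(1))
E
```

```text
t 49.27 tcp [ 0.526  -0.3018  0.1913] open mm 39.9 F [-0.6  0.7 -0.3]
turn [ 0.08 -0.   -0.02] shift cm [-0.87 -0.64 -0.05]
rect ((524.10107421875, -68.43755340576172), (160.74530029296875, 189.1789093017578), 0.008835216984152794)
0 gap 15.7
1 gap 15.8
2 gap 14.2
```

View pics/p14.png

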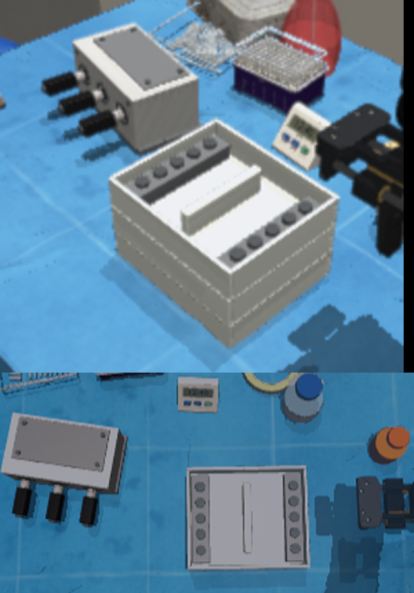

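The stack stands flush, the three probes are seated, and the bottles and timer are where they were. One short wait and a re-check, in case of a late knock, then I hand in.

{"api": "drive_tool", "payload": {"deltas": [[[0, 0, 0], [0, 0, 0], 4], [[0, 0, 0], [0, 0, 0], 4], [[0, 0, 0], [0, 0, 0], 4], [[0, 0, 0], [0, 0, 0], 4], [[0, 0, 0], [0, 0, 0], 4], [[0, 0, 0], [0, 0, 0], 4], [[0, 0, 0], [0, 0, 0], 4], [[0, 0, 0], [0, 0, 0], 4], [[0, 0, 0], [0, 0, 0], 4], [[0, 0, 0], [0, 0, 0], 4], [[0, 0, 0], [0, 0, 0], 4], [[0, 0, 0], [0, 0, 0], 4]]}}

```text
clock: 50.37
tool_pos: [0.5258, -0.3027, 0.1912]
eef_rot: [0.0, 0.707, 0.0, 0.707]
contact_force: [-0.5, -0.4, 0.6]
opening: 0.454
```

```bash
python3 - <<'E'
from h import *
t=snap("top");trayfit(t,.12,(280,180,388,285))
o=cv2.imread("pics/top0.png")[:,:,::-1].astype(int)
df=(np.abs(t["color"].astype(int)-o).max(2)>40)[130:200,285:460];print("changed px round bottles/timer",df.sum())
print(r.finish_job())
E
```

```text
rect ((524.10107421875, -68.43755340576172), (160.74530029296875, 189.1789093017578), 0.008835216984152794)
changed px round bottles/timer 11
the job is handed in; nothing more can be done
None
```

The job is done and handed in at about 50 s. I set both upper trays aside, slid the three probes (all were present) into wells 0, 1 and 2, and put tray A and then tray B back on the bottom tray.

**Last checks**
- **Stack:** the rim fit gives a centre of (0.524, -0.068) m with 0.01° of yaw. The centre is within about 2 mm of the first measurement (0.5239, -0.0664), and it did not change over a further second.
- **Probe depth:** the gap from head to block face measures 15.7, 15.8 and 14.2 mm against a wanted 15 mm, with an uncertainty of about 1 mm. The rings are level with the face to that accuracy, not exactly. I did not correct this further.
- **Bottles and timer:** essentially unchanged against the first picture (11 changed pixels in that area).

**What disagreed:** the scene and top cameras put the middle well up to about 6 mm apart sideways. Probe 1 met a side force of about 3 N on entry, so I moved it about 2 mm left, and it then went in with low force.

I saw no grip slip and no tray knock during the run.

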